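# Hang a slide carrier on the dip lift and lower it into the trough

### The job

Pick the slide carrier out of the enamel tray by its grip, lift its two hooks over the lip of the raised rail on the dip lift and lower it, centred over the empty clear trough, until the hooks are fully seated on the lip, then let go of it. Then turn the hand crank on top of the lift clockwise (seen from above) until it comes to its stop and the basket hangs down in the trough, still on the rail. Keep the carrier upright so that the slides stay in, and leave the tube rack and the timer where they are.

Things in the scene. Friction and masses are not known exactly. Their poses are not given: they have to be found in the camera images.
- carrier_grip (a point): Centre of the black grip (14 mm thick along x, 60 mm wide along y, 42 mm high) on top of the loose slide carrier (0.26 kg); 12 mm of air under it, then a plate. The carrier stands upright in the enamel tray (walls 33 mm high, floor z = 3 mm). Axes of the carrier: z up, +x the way its hooks point, y along the basket
- carrier_hook (a point): Throat of the carrier's two hooks, midway between them; lies on rail_seat when seated. 31.5 mm to +x of and 37 mm below the grip's centre. The hooks (14 mm wide, at y = +-30 mm) bend from the straps to +x and down; inner gap 7 mm along x, flaring to 13 at the mouth; the tips end 15 mm below the throat. Axes as carrier_grip
- carrier_foot (a point): Centre of the underside of the carrier's open steel basket (60 mm along x, 92 along y, 40 high, with glass slides), 137 mm below the grip's centre and 6 mm to -x of it. Two straps rise from the basket's +x side to the hooks. Axes as carrier_grip
- rail_seat (a point): Middle of the top edge of the lift rail's lip, over the trough; moves with the rail; z = 207 mm when raised. Lip 5 mm thick along x, reaching y = -68 to +122 mm, its front face runs 48 mm down. Behind (+x) a gutter 19 wide, 22 deep, then a web 4 mm higher. The carrier hangs before it (-x), hooks in the gutter. Axes: x level across the lip to the gutter, y along it to the column, z up
- trough (a point): Centre of the inner floor of the clear open trough fixed on the lift's base: inside 86 mm along x, 124 mm along y, 57 mm deep, walls 4 mm, rim 78 mm over the bench. Axes as rail_seat; it lies 38 mm to -x of the lip's middle
- crank_axis (a point): Point on the upright axis of the hand crank on top of the lift's column, at the height of the handle's centre (278 mm over the bench); 155 mm to +y and 17 mm to +x of rail_seat
- crank_handle (a point): Centre of the crank's upright round black handle, 24 mm thick, 44 mm high, 45 mm out from the crank's axis. It spins freely on its pin, so it can be carried round without turning the gripper. The crank's flat arm lies 22 mm below this point
- crank (a joint): Turn of the crank, rad: grows clockwise seen from above, from 0 (rail fully up) to a hard stop at 15.71 (2.5 turns, rail fully down). At 0 the handle points to the lift's -x, and a quarter turn later to +y. It lowers the rail 30 mm a turn, needs about 4 N at the handle and stays where it is left
- carriage (a joint): How far the rail has been lowered, m: 0 fully up, 0.075 at the crank's stop
- tube_rack: White folding tube rack, 125 x 263 x 84 mm, loose at the back of the enamel tray; origin at the centre of its underside. A bystander
- timer: Small white lab timer, 66 x 58 x 20 mm, loose on the bench; origin at the centre of its underside. A bystander

How it is judged:
On the way, in this order (a step that is already met when the one before it is completed fails the run):
1. the carrier hangs seated on the raised rail, let go (x of carrier_hook in the frame of rail_seat between -0.005 and 0.005 m and y of carrier_hook in the frame of rail_seat between -0.014 and 0.014 m and z of carrier_hook in the frame of rail_seat between -0.005 and 0.004 m and angle between carrier_foot's own z axis and vertical below 0.12 rad and contact force between the fingers and carrier below 0.1 N and value of joint carriage below 0.025 m), for 0.2 s.
2. the rail is cranked down to its stop (value of joint carriage above 0.071 m), for 0.2 s.
At the end, for the whole second after the job is handed in: The rail is within 4 mm of its lower stop; the carrier hangs on it at rest, hook throat within 5 mm of the lip top across and in height and within 16 mm of the trough middle along the rail, upright within 0.12 rad, underside less than 20 mm over the trough floor (value of joint carriage above 0.071 m and x of carrier_hook in the frame of rail_seat between -0.005 and 0.005 m and y of carrier_hook in the frame of rail_seat between -0.016 and 0.016 m and z of carrier_hook in the frame of rail_seat between -0.005 and 0.004 m and z of carrier_foot in the frame of trough below 0.02 m and angle between carrier_foot's own z axis and vertical below 0.12 rad and linear speed of carrier below 0.02 m/s); the robot touches nothing.
It fails at once if the carrier is tipped more than 0.6 rad (angle between carrier_foot's own z axis and vertical above 0.6 rad).
It fails at once if the tube rack or the timer is moved more than 30 mm (distance of any of tube_rack, timer from where it was at the start of the episode above 0.03 m).
It also fails if it takes over 69 s, if anything falls off the work surface, if the arm or the gripper's body presses on something with over 40 N, if the wrist force passes 120 N, or if a joint passes its speed limit or range.

### The arm

A 6-joint arm with a two-finger parallel gripper is mounted at the origin on a cart in front of the work surface, level with it; the furniture and walls round the work are solid. World frame = base frame: x ahead of the robot, y to its left, z up, the work surface at z = 0. Lengths are in m, angles in rad, forces in N, time in s.
With the tool pointing down it reaches from about 0.35 to 0.85 m from the base axis. Payload 8.1 kg.
Tool frame: the origin (TCP) lies at the very end of the fingers, on their centre line; the grasp point (between the pads) lies 19 mm behind it; z points along the fingers, x is the direction in which the jaws open and shut, and the axes are right-handed (so a half turn about z gives the same grasp; the last joint's range is limited). The gripper opens to 93 mm and grips with 3 to 60 N. Pads are 15 mm wide; open, the fingers measure 128 mm over their backs; the gripper's body (75 mm by 188 mm) begins 65 mm behind the grasp point.
Start: joints at [1.113, 0.13, 1.488, -0, 1.523, -0.085], TCP at [0.219, 0.559, 0.219] pointing down, gripper open.
Joint ranges: [-2.96, 2.96], [-0.89, 2.26], [0.02, 2.5], [-1.34, 4.48], [0, 2.73], [-2.66, 2.66]. Speed limits (rad/s): [2.39, 2.39, 2.79, 3.14, 3.14, 3.14].

### API

Orientations are given as a rotation vector (axis times angle).
In Python, from plant import robot gives the robot as it stands. The module is installed in compiled form; this text tells all that it offers.
- The arm moves only by the tool jog_arm, never from a script. Its argument "commands" is one flat list of numbers, 5 for each row, row after row: the gripper's target within -1 to 1 (shut at 1, half-way at 0, fully open at -1), then the shift along the tool's x, y, z in m, then the turn about the tool's z in degrees. A call has 1 to 20 rows; each row shifts and turns the commanded pose from where the row before left it, along the tool's axes as they then stand; what a row does not reach is not made up. A row lasts 1/12 s, in which the tool goes at most 41.7 mm and 7.16 degrees, less where a joint would pass 70% of its speed; a pose out of reach is approached as far as the arm can. A call is refused whole if a number of a shift passes 0.0417 or a number of a turn 7.16, either way. A call with a gripper value outside its range is refused whole. The fingers move at their own pace and stop on an object; "grip_force" is the grip in N (left out, the last holds). Time passes only in rows, so rows that do not move let the fingers close. It gives the time, the measured TCP pose, the force and the opening at its end, in the units of the state.
- robot.read_state(): the state, without advancing time (a new reading comes with each control period).
- robot.read_camera(name): name is "scene" or "top"; returns a dict with "img" (400x640x3 uint8, blue, green, red), "vfov" (degrees; the focal length in pixels is half the picture's height over the tangent of half this angle, whatever the lens; pixels are square), "cx", "cy" (the principal point, pixels), "extrinsics" (4x4, takes a point from world to camera coordinates). Camera axes: x right, y down, z forward; pixel columns grow to the right and rows downward; lengths in m; the calibration is good to about 2 mm. A picture is of the moment at which its call begins. There is no depth.
- robot.close_job(): hands the job in, once; it reports no verdict.
Trained networks look in a picture, given as the dict that the camera call returned (one of the last four; its "shot" number tells which), for a name from the list of things; names that differ only in an ending like _2 or _b are one class to them, and where a whole thing is asked for, a point or a joint stands for the part that bears it (a point fixed in the world has none). Each returns a list of dicts, best first, with "score" (0 to 1); they miss things now and then, are a little off and sometimes report something else, mostly with a low value. They report only what shows in the picture. A call takes as long as a camera call.
- robot.recognise(thing, picture): "box" ([centre column, centre row, width, height] as shares, 0 to 1, of the picture: columns of its width, rows of its height, round what is visible of it).
- robot.pinpoint(thing, picture): "position" ([row, column] as shares, 0 to 1, of the picture: columns of its width, rows of its height: a listed point, or the origin of a listed thing).
The state is a dict: "t": time; "q": joint angles; "dq": joint speeds; "joint_torque": joint torques, N m; "tool_pos": TCP position; "orientation": TCP orientation; "force": force on the tool from outside, world axes, zero at the start; "wrist_torque": the same for the moment, N m; "opening": finger opening in m.
Only numpy, scipy, OpenCV 4.12 (cv2) and the standard library are available. Lean on these libraries where they do the work, as an engineer would, in place of code of your own. Each camera call takes 0.05 s, during which the arm holds its last target.

## Working session

There is one attempt and no reset: what is moved stays moved. The work goes in short steps, Python scripts to look and compute and a tool call to move; the robot and the scene stay as the last step left them, time stands still between calls to the robot, and variables do not carry over. Pictures are saved under pics/ and viewed, and the job is handed in when it is done.

Besides the shell and the picture viewer there is one more tool, called after "Call:" by a JSON object that holds its "fn" and its "kwargs", one argument or row to a line. jog_arm: Moves the arm, as the interface text tells. Its arguments: {"type":"object","properties":{"commands":{"type":"array"},"grip_force":{"type":"number"}},"required":["commands"]}

```bash
mkdir -p pics; cat > h.py <<'E'
import numpy as np, cv2
from plant import robot
names=["carrier_grip","carrier_hook","carrier_foot","rail_seat","trough","crank_axis","crank_handle","tube_rack","timer"]
def K(p):
    f=p["img"].shape[0]/2/np.tan(np.radians(p["vfov"])/2); return f,p["cx"],p["cy"]
def ray(p,uv):
    f,cx,cy=K(p);E=np.array(p["extrinsics"]);R=E[:3,:3];t=E[:3,3]
    d=R.T@np.array([(uv[0]-cx)/f,(uv[1]-cy)/f,1]);o=-R.T@t;return o,d/np.linalg.norm(d)
def proj(p,X):
    f,cx,cy=K(p);E=np.array(p["extrinsics"]);c=E[:3,:3]@np.array(X)+E[:3,3];return np.array([cx+f*c[0]/c[2],cy+f*c[1]/c[2]])
def atz(p,uv,z):
    o,d=ray(p,uv);return o+d*(z-o[2])/d[2]
def tri(ps,uvs):
    A=np.zeros((3,3));b=np.zeros(3);L=[]
    for p,uv in zip(ps,uvs):
        o,d=ray(p,uv);M=np.eye(3)-np.outer(d,d);A+=M;b+=M@o;L.append((o,d))
    X=np.linalg.solve(A,b);return X,[np.linalg.norm(np.cross(X-o,d)) for o,d in L]
def pin(n,p):
    r=robot.pinpoint(n,p)
    return [(np.array([x["position"][1]*640,x["position"][0]*400]),x["score"]) for x in r]
E
cat > look.py <<'E'
from h import *
import sys
np.set_printoptions(precision=4,suppress=True)
tag=sys.argv[1]
s=robot.read_camera("scene");t=robot.read_camera("top")
cv2.imwrite(f"pics/s{tag}.png",s["img"]);cv2.imwrite(f"pics/t{tag}.png",t["img"])
for p in (s,t):print(K(p),ray(p,(320,200)))
for n in (sys.argv[2:] or names):
    a=pin(n,s);b=pin(n,t)
    print(n,[(x[0].round(1),round(x[1],2)) for x in a[:2]],[(x[0].round(1),round(x[1],2)) for x in b[:2]])
    if a and b:print("   tri",*tri((s,t),(a[0][0],b[0][0])))
E
python3 look.py 0; python3 -c "
from h import *
print(robot.read_state())"
```

```text
(np.float64(478.3796960029496), 318.71265032504016, 199.18138944545888) (array([-0.3091, -0.5582,  0.6589]), array([ 0.8082,  0.3956, -0.4362]))
(np.float64(415.1593833022473), 320.3358680820181, 198.37013247205041) (array([ 0.3725, -0.1122,  1.3835]), array([ 0.1641,  0.0187, -0.9863]))
carrier_grip [(array([269.8, 200.8]), 0.95)] [(array([284.8, 195.4]), 0.74)]
   tri [0.5955 0.0206 0.138 ] [np.float64(0.002370916542088625), np.float64(0.0023709165420884816)]
carrier_hook [(array([274.4, 210.7]), 0.57)] [(array([281.4, 188.5]), 0.61)]
   tri [0.6281 0.033  0.0925] [np.float64(0.0011584063741135258), np.float64(0.0011584063741136093)]
carrier_foot [(array([271.6, 250.5]), 0.93)] [(array([288.6, 204.5]), 0.79)]
   tri [ 0.5908  0.0209 -0.0041] [np.float64(8.21160149191899e-05), np.float64(8.211601491915566e-05)]
rail_seat [(array([404.1, 210.3]), 0.76), (array([395.5, 293.6]), 0.58)] [(array([402.5, 196.7]), 0.85)]
   tri [ 0.5713 -0.3253  0.2046] [np.float64(0.0015940529765243777), np.float64(0.0015940529765242973)]
trough [(array([397.4, 293. ]), 0.82)] [(array([394.2, 217. ]), 0.8
[... 794 characters left out ...]
4414351834252), np.float64(0.00262444143518343)]
{'t': 1.0, 'q': array([ 1.11260797e+00,  1.30371158e-01,  1.48819223e+00,  1.64453939e-05,
        1.52299316e+00, -8.53912442e-02]), 'dq': array([-0.00167432,  0.00105065, -0.00027722, -0.00154071, -0.00202158,
        0.00154205]), 'joint_torque': array([ 1.04850624e-03, -5.59764326e+01, -4.92076528e+01,  7.68912979e-02,
        2.21400551e-02, -1.14708050e-04]), 'tool_pos': array([0.21850777, 0.55881214, 0.21865673]), 'orientation': array([-2.59461581e+00, -1.77126279e+00, -3.67152537e-05]), 'force': array([ 0.30509286,  0.30124951, -0.04197619]), 'wrist_torque': array([-0.01791226, -0.04445097, -0.03274724]), 'opening': 0.0927690114539929}
```

```bash
python3 -c "
import cv2
a=cv2.imread('pics/s0.png');b=cv2.imread('pics/t0.png')
cv2.imwrite('pics/s0c.png',cv2.resize(a[130:350,200:470],None,fx=2.9,fy=2.7,interpolation=2))
cv2.imwrite('pics/t0c.png',cv2.resize(b[110:300,220:460],None,fx=3.1,fy=3.1,interpolation=2))"
```

```text
(no output)
```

View pics/s0.png

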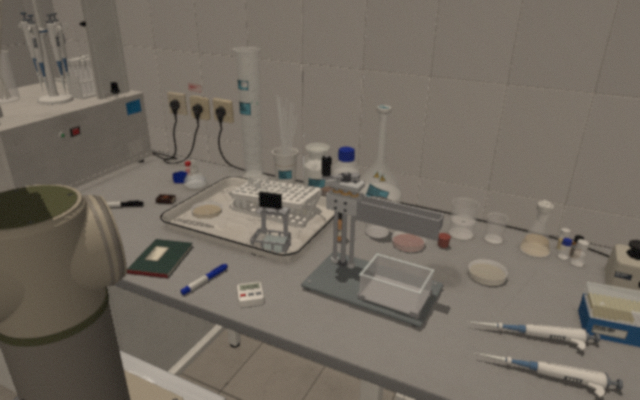

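View pics/s0c.png

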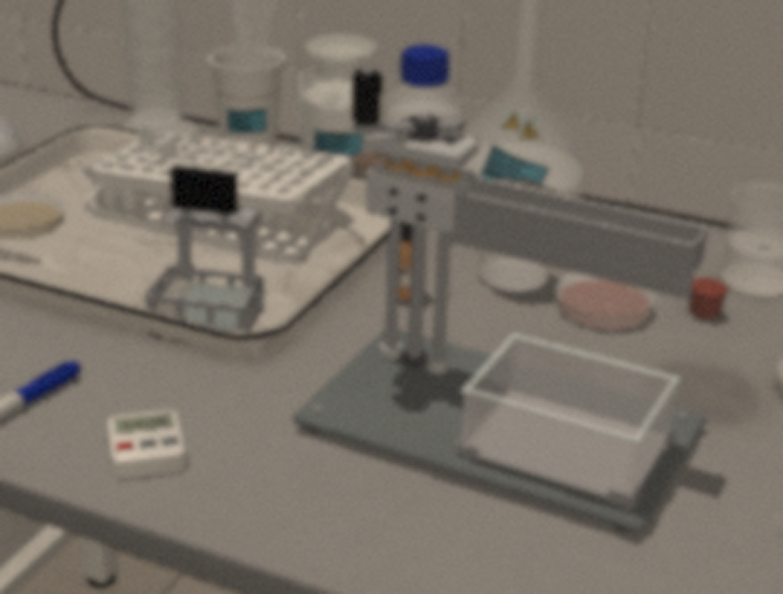

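View pics/t0c.png

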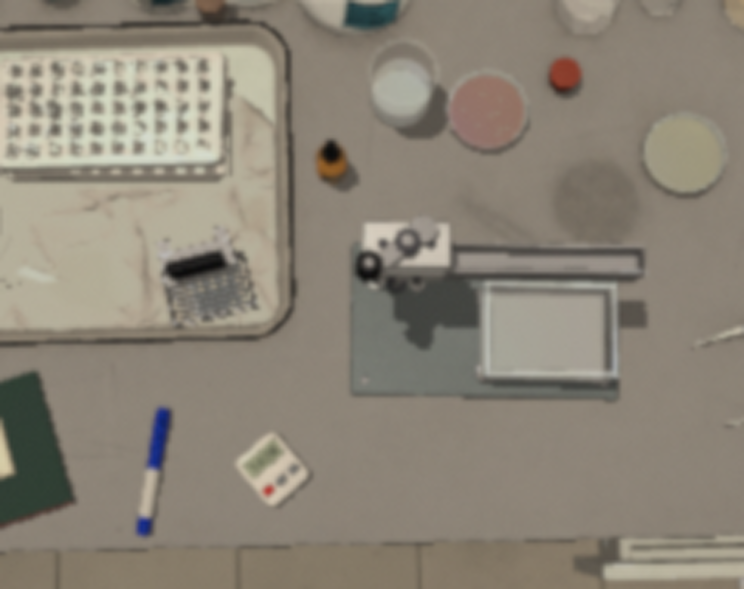

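```bash
cat > fit.py <<'E'
from h import *
from scipy.optimize import least_squares
np.set_printoptions(precision=4,suppress=True)
obs={}
for k in range(3):
    for cam in("scene","top"):
        p=robot.read_camera(cam)
        for n in names[:7]:
            for uv,sc in pin(n,p)[:1]:
                if sc>.4: obs.setdefault((n,cam),[]).append(uv)
        if cam=="scene":S=p
        else:T=p
P={"scene":S,"top":T}
m={k:(np.median(v,0),len(v)) for k,v in obs.items()}
def Rz(a):c,s=np.cos(a),np.sin(a);return np.array([[c,-s,0],[s,c,0],[0,0,1]])
C={"carrier_grip":[0,0,0],"carrier_hook":[.0315,0,-.037],"carrier_foot":[-.006,0,-.137]}
def fc(q,full=0):
    r=[]
    for n,o in C.items():
        for c in P:
            if (n,c) in m:
                e=proj(P[c],np.array([q[0],q[1],.140])+Rz(q[2])@np.array(o))-m[n,c][0]
                if full:print(n,c,e)
                r+=list(e)
    return r
s=least_squares(fc,[.595,.02,.18],loss="soft_l1");print("carrier",s.x);fc(s.x,1)
def pl(q):
    a=q[3]; d=.03/(2*np.pi)*a
    ax=np.array([.017,.155,.278])
    L={"rail_seat":[0,0,.207-d],"trough":[-.038,0,.021],"crank_axis":ax,"crank_handle":ax+.045*np.array([-np.cos(a),np.sin(a),0])}
    return {n:np.array([q[0],q[1],0])+Rz(q[2])@np.array(v) for n,v in L.items()}
def fl(q,full=0):
    r=[]
    for n,X in pl(q).items():
        for c in P:
            if (n,c) in m:
                e=proj(P[c],X)-m[n,c][0]
                if full:print(n,c,e)
                r+=list(e)
    return r
s=least_squares(fl,[.571,-.325,0,.9],loss="soft_l1");print("lift",s.x);fl(s.x,1);print(pl(s.x))
E
python3 fit.py
```

```text
carrier [0.59   0.0246 0.1335]
carrier_grip scene [1.2049 0.4996]
carrier_grip top [-1.4171 -1.654 ]
carrier_hook scene [ 0.5352 -0.6942]
carrier_hook top [-0.3662  1.4786]
carrier_foot scene [-0.5229 -0.471 ]
carrier_foot top [0.663  3.5682]
lift [ 0.5712 -0.3311 -0.0576  0.7662]
rail_seat scene [2.5114 0.4744]
rail_seat top [ 1.1407 -0.1061]
trough scene [-0.9834 -1.7504]
trough top [2.5468 1.291 ]
crank_axis scene [-0.7165 -2.3752]
crank_axis top [-0.3954 -0.6286]
crank_handle scene [ 0.1556 -0.2394]
crank_handle top [-0.6075  0.791 ]
{'rail_seat': array([ 0.5712, -0.3311,  0.2033]), 'trough': array([ 0.5333, -0.3289,  0.021 ]), 'crank_axis': array([ 0.5971, -0.1774,  0.278 ]), 'crank_handle': array([ 0.5665, -0.1443,  0.278 ])}
```

```bash
cat > ov.py <<'E'
from h import *
import sys,json
def Rz(a):c,s=np.cos(a),np.sin(a);return np.array([[c,-s,0],[s,c,0],[0,0,1]])
def box(x0,x1,y0,y1,z0,z1):
    v=[np.array([x,y,z]) for x in(x0,x1) for y in(y0,y1) for z in(z0,z1)]
    return [(v[i],v[j]) for i in range(8) for j in range(i+1,8) if (np.abs(v[i]-v[j])>1e-9).sum()==1]
def liftseg(q):
    x,y,th,a=q;d=.03/(2*np.pi)*a;z=.207-d
    s=box(-.0025,.0025,-.068,.122,z-.048,z)+box(.0215,.0215,-.068,.122,z+.004,z+.004)
    s+=box(-.085,.009,-.066,.066,.017,.078)+box(-.081,.005,-.062,.062,.021,.078)
    ax=np.array([.017,.155,.300]);h=ax+.045*np.array([-np.cos(a),np.sin(a),0])
    for c in(h,h-[0,0,.044]):
        P=[c+.012*np.array([np.cos(t),np.sin(t),0]) for t in np.linspace(0,6.283,17)];s+=list(zip(P[:-1],P[1:]))
    s+=[(ax+[0,0,-.044],h+[0,0,-.044])]
    R=Rz(th);o=np.array([x,y,0]);return [(o+R@u,o+R@v) for u,v in s]
def carseg(q,z=.14):
    x,y,th=q
    s=box(-.007,.007,-.03,.03,-.021,.021)+box(-.036,.024,-.046,.046,-.137,-.097)
    for yy in(-.03,.03):s+=box(.028,.035,yy-.007,yy+.007,-.052,-.037)
    R=Rz(th);o=np.array([x,y,z]);return [(o+R@u,o+R@v) for u,v in s]
def draw(p,segs,roi,f,name,both=True):
    x0,y0,x1,y1=roi
    im=cv2.resize(p["img"][y0:y1,x0:x1],None,fx=f,fy=f,interpolation=cv2.INTER_CUBIC)
    im=np.clip(im.astype(float)*1.6,0,255).astype(np.uint8)
    g=lambda X:tuple(int(round(v)) for v in ((proj(p,X)-[x0,y0]+.5)*f*16))
    for sg,c in segs:
        for u,v in sg:cv2.line(im,g(u),g(v),c,1,cv2.LINE_AA,4)
    cv2.imwrite(name,im)
E
cat > o1.py <<'E'
from ov import *
s=robot.read_camera("scene");t=robot.read_camera("top")
np.save("s.npy",s,allow_pickle=True);np.save("t.npy",t,allow_pickle=True)
L=[.5712,-.3285,-.025,.95];C=[.5925,.0225,.18]
draw(t,[(liftseg(L),(0,255,0))],(330,175,440,245),7,"pics/o1t.png")
draw(t,[(carseg(C),(0,255,0))],(262,175,312,225),11,"pics/o1tc.png")
draw(s,[(liftseg(L),(0,255,0)),(carseg(C),(0,255,0))],(240,155,460,325),3.5,"pics/o1s.png")
E
python3 o1.py
```

```text
(no output)
```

View pics/o1t.png

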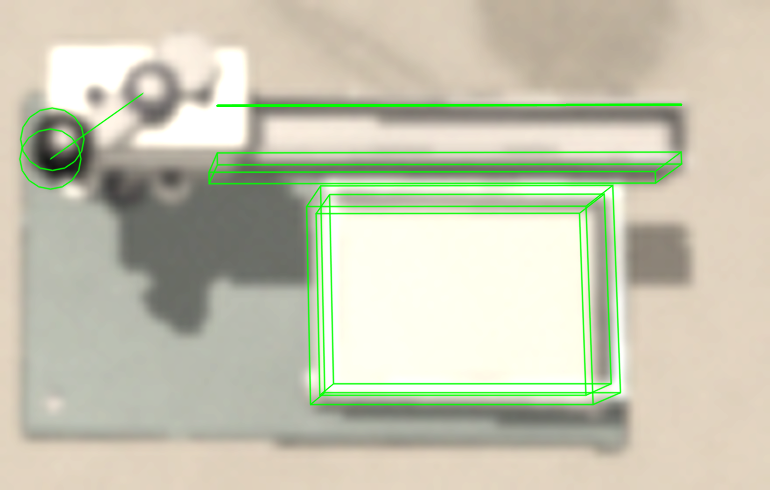

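View pics/o1tc.png

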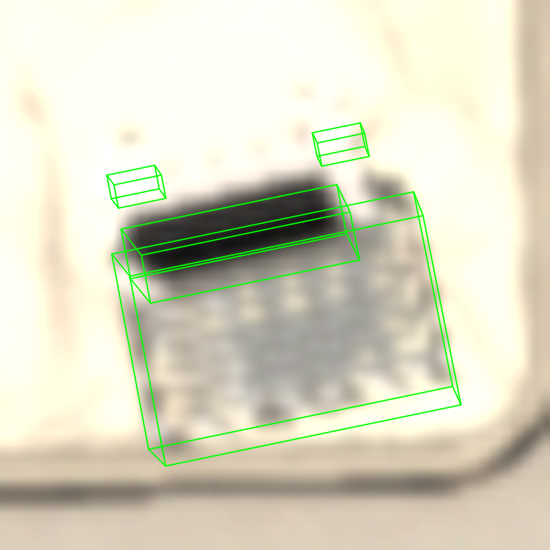

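View pics/o1s.png

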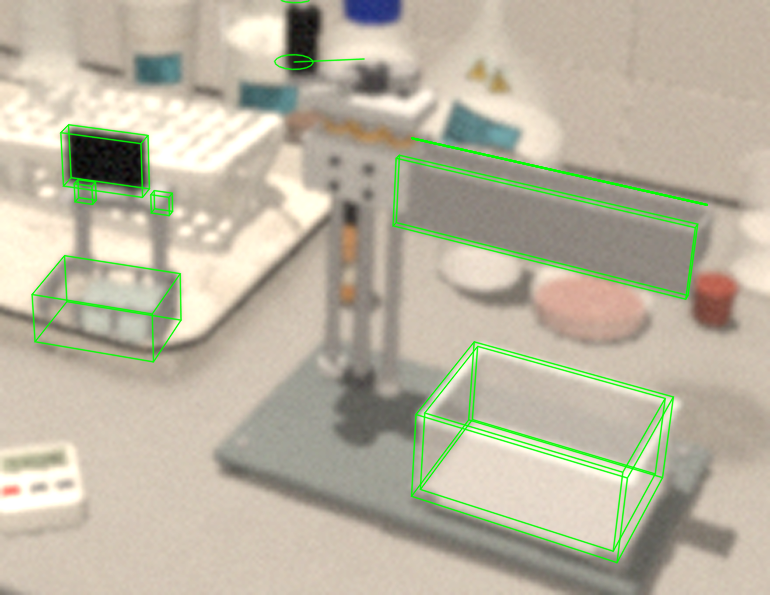

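Call:
{"fn": "jog_arm", "kwargs": {
  "commands": [-1, 0, 0, 0, 7.16, -1, 0, 0, 0, 7.16, -1, 0, 0, 0, 7.16, -1, 0, 0, 0, 7.16, -1, 0, 0, 0, 7.16, -1, 0, 0, 0, 7.16, -1, 0, 0, 0, 7.16, -1, 0, 0, 0, 7.16, -1, 0, 0, 0, 2.9, -1, 0.018, 0.036, 0, 0, -1, 0.018, 0.036, 0, 0, -1, 0.018, 0.036, 0, 0, -1, 0.018, 0.036, 0, 0, -1, 0.018, 0.036, 0, 0, -1, 0.018, 0.036, 0, 0, -1, 0.018, 0.036, 0, 0, -1, 0.018, 0.036, 0, 0, -1, 0.018, 0.036, 0, 0, -1, 0.018, 0.036, 0, 0, -1, 0.018, 0.036, 0, 0],
  "grip_force": 25
}}

```text
t: 5.17
tool_pos: [0.4735, 0.1944, 0.219]
orientation: [-3.133, -0.232, -0.001]
force: [0.7, 0.8, 0.5]
opening: 0.0929
```

Call:
{"fn": "jog_arm", "kwargs": {
  "commands": [-1, 0.018, 0.036, 0, 0, -1, 0.018, 0.036, 0, 0, -1, 0.018, 0.036, 0, 0, -1, 0.018, 0.036, 0, 0, -1, 0.018, 0.036, 0, 0, -1, 0, 0, 0, 0, -1, 0, 0, 0, 0]
}}

```text
t: 5.75
tool_pos: [0.5887, 0.0294, 0.218]
orientation: [-3.133, -0.226, 0.001]
force: [-0.5, 1.1, -0.0]
opening: 0.0932
```

```bash
cat > go.py <<'E'
from h import *
from scipy.spatial.transform import Rotation as Ro
import sys
np.set_printoptions(precision=4,suppress=True)
def st():
    s=robot.read_state();R=Ro.from_rotvec(s["orientation"]).as_matrix()
    print("t",round(s["t"],2),"pos",s["tool_pos"],"yaw",np.degrees(np.arctan2(R[1,0],R[0,0])).round(2),"F",s["force"],"op",round(s["opening"],4),"zax",R[:,2],"q",s["q"].round(2))
    return s,R
if __name__=="__main__":
    s,R=st()
    if len(sys.argv)>3:
        d=np.array([float(v) for v in sys.argv[1:4]])-s["tool_pos"];print("tool delta",R.T@d)
E
python3 go.py .594 .0225 .124
```

```text
t 5.75 pos [0.5887 0.0294 0.218 ] yaw 8.26 F [-0.48    1.0866 -0.0495] op 0.0932 zax [-0.0009  0.     -1.    ] q [-0.04  0.1   1.52 -0.    1.52 -0.18]
tool delta [0.0044 0.0076 0.094 ]
```

Call:
{"fn": "jog_arm", "kwargs": {
  "commands": [-1, 0.0044, 0.0076, 0.02, 0, -1, 0, 0, 0.02, 0, -1, 0, 0, 0.018, 0, -1, 0, 0, 0.018, 0, -1, 0, 0, 0.018, 0, -1, 0, 0, 0, 0, -1, 0, 0, 0, 0]
}}

```text
t: 6.33
tool_pos: [0.5922, 0.0258, 0.1239]
orientation: [-3.132, -0.234, 0.004]
force: [-0.1, 0.5, 1.0]
opening: 0.093
```

```bash
python3 go.py .594 .0225 .124; python3 - <<'E'
from ov import *
s=robot.read_camera("scene");t=robot.read_camera("top")
C=[.594,.0225,.148]
draw(t,[],(250,160,330,230),7,"pics/o2t.png")
draw(s,[],(220,150,330,270),5,"pics/o2s.png")
x=robot.read_state()["tool_pos"];print(proj(s,x),proj(t,x))
E
```

```text
t 6.33 pos [0.5922 0.0258 0.1239] yaw 8.54 F [-0.1422  0.5253  1.0372] op 0.093 zax [-0.0026  0.0004 -1.    ] q [-0.04  0.18  1.61  0.    1.35 -0.19]
tool delta [ 0.0013  0.0035 -0.0001]
[269.03884425 204.84385054] [283.04834952 196.98382007]
```

View pics/o2t.png

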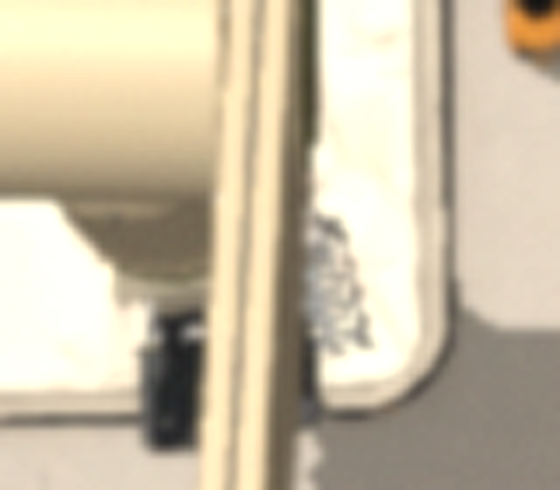

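View pics/o2s.png

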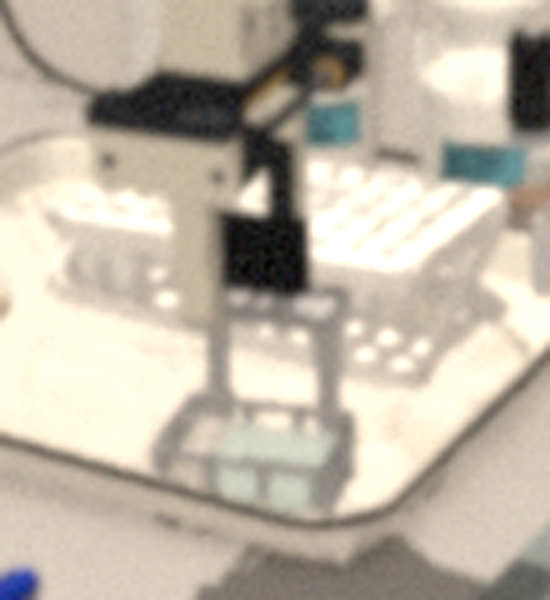

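Call:
{"fn": "jog_arm", "kwargs": {
  "commands": [-1, 0.0015, 0.004, 0, 0, -1, 0, 0, 0, 0, 0, 0, 0, 0, 0, 0.5, 0, 0, 0, 0, 1, 0, 0, 0, 0, 1, 0, 0, 0, 0, 1, 0, 0, 0, 0, 1, 0, 0, 0, 0, 1, 0, 0, 0, 0, 1, 0, 0, 0, 0],
  "grip_force": 25
}}

```text
t: 7.27
tool_pos: [0.5956, 0.0209, 0.1246]
orientation: [-3.133, -0.232, 0.0]
force: [0.1, 0.1, 0.7]
opening: 0.044
```

```bash
python3 go.py .594 .0225 .124
```

```text
t 7.27 pos [0.5956 0.0209 0.1246] yaw 8.46 F [0.1228 0.1397 0.7453] op 0.044 zax [-0.0001  0.     -1.    ] q [-0.05  0.18  1.61  0.    1.35 -0.2 ]
tool delta [-0.0014 -0.0019  0.0006]
```

Still closing.

Call:
{"fn": "jog_arm", "kwargs": {
  "commands": [1, 0, 0, 0, 0, 1, 0, 0, 0, 0, 1, 0, 0, 0, 0, 1, 0, 0, 0, 0, 1, 0, 0, 0, 0, 1, 0, 0, 0, 0, 1, 0, 0, 0, 0, 1, 0, 0, 0, 0]
}}

```text
t: 7.93
tool_pos: [0.5956, 0.0208, 0.1245]
orientation: [-3.133, -0.232, 0.0]
force: [0.2, 0.4, -1.9]
opening: 0.0142
```

Call:
{"fn": "jog_arm", "kwargs": {
  "commands": [1, 0, 0, -0.005, 0, 1, 0, 0, -0.01, 0, 1, 0, 0, -0.02, 0, 1, 0, 0, -0.025, 0, 1, 0, 0, -0.025, 0, 1, 0, 0, -0.025, 0, 1, 0, 0, -0.025, 0, 1, 0, 0, -0.015, 0, 1, -0.02, 0, 0, 4, 1, -0.03, 0, 0, 4, 1, -0.03, 0, 0, 3, 1, -0.03, 0, 0, 0, 1, -0.015, 0, 0, 0, 1, 0, 0, 0, 0, 1, 0, 0, 0, 0]
}}

```text
t: 9.18
tool_pos: [0.471, 0.0174, 0.276]
orientation: [3.141, -0.069, 0.004]
force: [0.4, -0.4, -2.9]
opening: 0.0141
```

```bash
python3 go.py .47 -.331 .275; python3 - <<'E'
from ov import *
s=robot.read_camera("scene");t=robot.read_camera("top")
draw(t,[],(230,150,440,260),3.6,"pics/o3t.png")
draw(s,[],(180,70,460,320),2.4,"pics/o3s.png")
E
```

```text
t 9.18 pos [0.471  0.0174 0.276 ] yaw -2.53 F [ 0.4248 -0.3727 -2.9198] op 0.0141 zax [ 0.0024 -0.0001 -1.    ] q [-0.07 -0.24  1.74  0.    1.64 -0.03]
tool delta [0.0144 0.3481 0.001 ]
```

View pics/o3t.png

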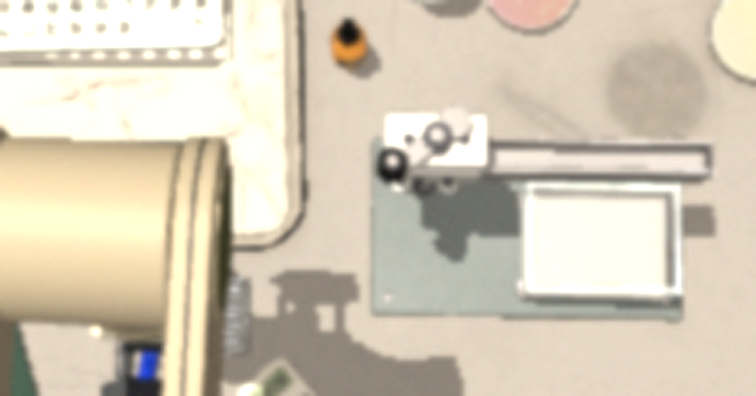

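View pics/o3s.png

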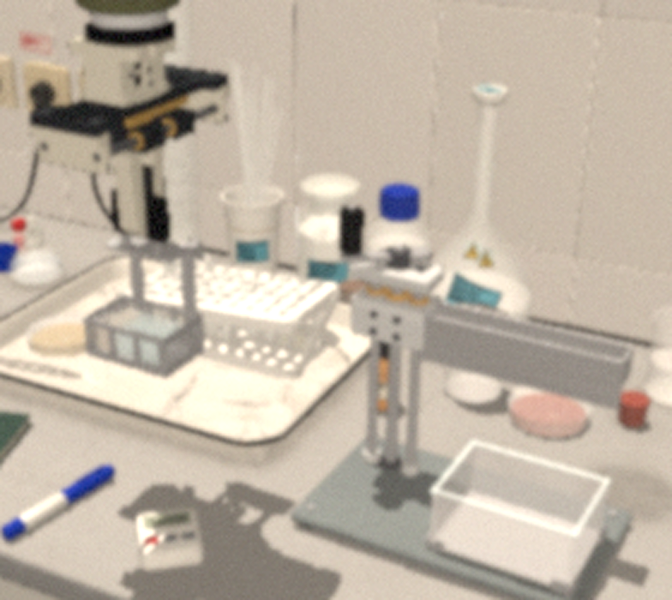

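```bash
python3 - <<'E'
from ov import *
t=np.load("t.npy",allow_pickle=True).item()
g=cv2.GaussianBlur(cv2.cvtColor(t["img"],cv2.COLOR_BGR2GRAY).astype(float),(0,0),1)
def edge(c0,c1,r0,r1,sign,z,name,axis=0):
    pts=[]
    G=np.gradient(g,axis=axis)*sign
    for c in range(c0,c1):
        col=G[r0:r1,c] if axis==0 else G[c,r0:r1]
        k=int(col.argmax())
        if 0<k<len(col)-1:
            a,b,d=col[k-1:k+2];k=k+.5*(a-d)/(a-2*b+d)
        pts.append((c,r0+k) if axis==0 else (r0+k,c))
    P=np.array([atz(t,p,z) for p in pts])
    i,o=(1,0) if axis==0 else (0,1)
    m=np.polyfit(P[:,i],P[:,o],1)
    for _ in range(3):
        r=P[:,o]-np.polyval(m,P[:,i]);ok=abs(r)<max(.0015,1.5*np.median(abs(r)));m=np.polyfit(P[ok,i],P[ok,o],1)
    print(name,"slope",m[0].round(4),"at mid",np.polyval(m,P[:,i].mean()).round(4),"mid",P[:,i].mean().round(4),"n",ok.sum(),"std",r[ok].std().round(5), "row", np.median([p[1-axis] for p in pts]).round(1))
# base front edge: base gray -> bench lighter
edge(336,372,232,244,1,.0,"base front z~0")
edge(380,412,226,235,-1,.078,"trough front inner?")
edge(380,412,228,238,1,.078,"trough front +")
edge(380,412,226,238,-1,.078,"trough front -")
edge(370,425,184,194,-1,.207,"rail back -")
edge(370,425,184,194,1,.207,"rail back +")
edge(370,420,192,202,-1,.203,"rail lip -")
edge(370,420,192,202,1,.203,"rail lip +")
edge(205,228,370,382,1,.078,"trough left +",1)
edge(205,228,370,382,-1,.078,"trough left -",1)
edge(205,228,412,424,1,.078,"trough right +",1)
edge(205,228,412,424,-1,.078,"trough right -",1)
print(g[184:245,400].round(0)); print(g[216,366:426].round(0))
E
python3 - <<'E'
import cv2,numpy as np
t=np.load("t.npy",allow_pickle=True).item()
im=cv2.resize(t["img"][175:205,330:440],None,fx=7.2,fy=14,interpolation=cv2.INTER_CUBIC)
cv2.imwrite("pics/rail.png",np.clip(im*1.4,0,255).astype(np.uint8))
E
```

```text
base front z~0 slope 0.0213 at mid 0.4718 mid -0.1942 n 33 std 0.00023 row 238.0
trough front inner? slope 0.049 at mid 0.4832 mid -0.3217 n 32 std 0.00011 row 231.5
trough front + slope 0.0807 at mid 0.4717 mid -0.3211 n 32 std 0.00059 row 234.9
trough front - slope 0.049 at mid 0.4832 mid -0.3217 n 32 std 0.00011 row 231.5
rail back - slope 0.056 at mid 0.5944 mid -0.3118 n 55 std 0.00058 row 189.1
rail back + slope 0.0495 at mid 0.5852 mid -0.3113 n 55 std 0.00059 row 192.4
rail lip - slope 0.0323 at mid 0.5719 mid -0.3041 n 50 std 0.00038 row 197.0
rail lip + slope 0.0421 at mid 0.5627 mid -0.3037 n 44 std 0.00048 row 200.1
trough left + slope -0.0154 at mid -0.2592 mid 0.5339 n 23 std 0.00026 row 374.9
trough left - slope -0.0566 at mid -0.2704 mid 0.5336 n 23 std 0.00035 row 378.3
trough right + slope -0.0362 at mid -0.3914 mid 0.5305 n 23 std 0.00012 row 416.9
trough right - slope -0.0523 at mid -0.3821 mid 0.5307 n 23 std 0.00018 row 413.9
[124. 126. 126. 124. 121. 113.  99.  95. 109. 129. 139. 139. 131. 114.
  94.  88. 105. 128. 134. 127. 127. 139. 152. 159. 161. 162. 161. 161.
 162. 162. 161. 161. 162. 162. 161. 161. 161. 161. 161. 161. 161. 161.
 161. 160. 160. 163. 160. 141. 111.  88.  84.  91.  99. 102. 109. 121.
 130. 133. 134. 134. 134.]
[104. 103. 103. 104. 104. 104. 105. 109. 122. 141. 160. 168. 165. 162.
 163. 163. 163. 163. 163. 163. 163. 163. 163. 163. 163. 163. 162. 162.
 162. 162. 162. 162. 162. 162. 162. 161. 161. 161. 161. 161. 161. 161.
 161. 161. 160. 159. 157. 148. 131. 114. 111. 124. 133. 128. 121. 119.
 119. 119. 119. 119.]
```

View pics/rail.png

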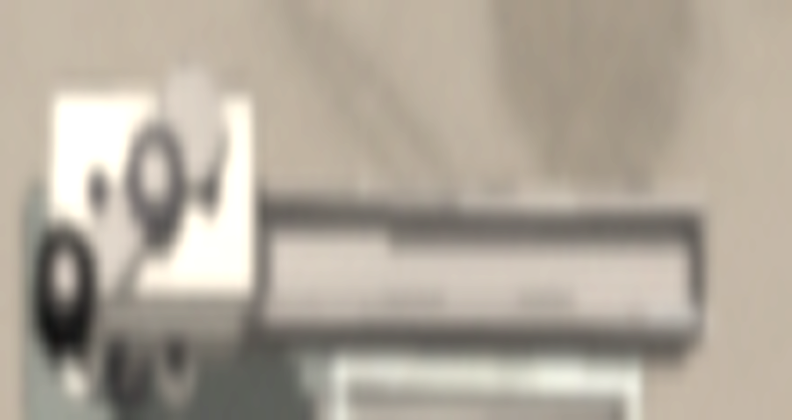

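Call:
{"fn": "jog_arm", "kwargs": {
  "commands": [1, 0.0015, 0.015, 0, 0, 1, 0.0015, 0.03, 0, 0, 1, 0.0015, 0.038, 0, 0, 1, 0.0015, 0.038, 0, 0, 1, 0.0015, 0.038, 0, 0, 1, 0.0015, 0.038, 0, 0, 1, 0.0015, 0.038, 0, 0, 1, 0.0015, 0.038, 0, 0, 1, 0.0015, 0.035, 0, 0, 1, 0.0015, 0.025, 0, 0, 1, 0, 0.01, 0, 0, 1, 0.01, 0, 0, 0.2, 1, 0.02, 0, 0, 0, 1, 0.02, 0, 0, 0, 1, 0.013, 0, 0, 0, 1, 0.005, 0, 0, 0, 1, 0, 0, 0, 0, 1, 0, 0, 0, 0, 1, 0, 0, 0, 0]
}}

```text
t: 10.87
tool_pos: [0.5386, -0.3288, 0.2747]
orientation: [-3.141, 0.075, -0.0]
force: [-1.3, -0.4, -2.6]
opening: 0.0134
```

```bash
python3 go.py .539 -.3255 .276; cat > see.py <<'E'
from ov import *
from go import st
import sys
s=robot.read_camera("scene");t=robot.read_camera("top");st_,R=st()
g=st_["tool_pos"]-R[:,2]*.0155;yaw=np.arctan2(R[1,0],R[0,0])
seg=[(carseg([g[0],g[1],yaw],g[2]),(0,255,0)),(liftseg([.5705,-.327,-.048,.95]),(255,255,0))]
tag=sys.argv[1]
draw(s,[],(350,140,460,310),3.5,f"pics/{tag}s.png")
draw(s,seg,(350,140,460,310),3.5,f"pics/{tag}so.png")
a=cv2.imread(f"pics/{tag}s.png");b=cv2.imread(f"pics/{tag}so.png");cv2.imwrite(f"pics/{tag}x.png",np.hstack([a,b]))
draw(t,seg,(330,120,440,260),4,f"pics/{tag}t.png")
for n in ("carrier_grip","carrier_hook","carrier_foot","rail_seat"):
    print(n,pin(n,s)[:1],pin(n,t)[:1])
print("exp grip",proj(s,g),"hook",proj(s,g+np.array([.0315*np.cos(yaw),.0315*np.sin(yaw),-.037])),"rail",proj(s,[.5705,-.327,.2025]))
E
python3 see.py a
```

```text
t 10.87 pos [ 0.5386 -0.3288  0.2747] yaw -2.72 F [-1.3053 -0.3558 -2.5522] op 0.0134 zax [ 0.      0.0001 -1.    ] q [-0.63  0.2   1.31  0.    1.63 -0.58]
tool delta [ 0.0002 -0.0033 -0.0013]
t 10.97 pos [ 0.5384 -0.3292  0.2749] yaw -2.75 F [ 0.3425 -0.9501 -2.1079] op 0.0137 zax [ 0.0004 -0.0002 -1.    ] q [-0.63  0.2   1.31  0.    1.63 -0.58]
carrier_grip [(array([402.176, 176.68 ]), 0.61)] [(array([406.528, 204.48 ]), 0.63)]
carrier_hook [(array([409.984, 192.52 ]), 0.72)] [(array([405.312, 194.8  ]), 0.55)]
carrier_foot [(array([397.12, 240.92]), 0.77)] [(array([392.704, 216.32 ]), 0.7)]
rail_seat [(array([405.824, 211.2  ]), 0.65)] []
exp grip [405.5806 178.3375] hook [409.3124 189.7445] rail [405.4594 211.4316]
```

View pics/ax.png

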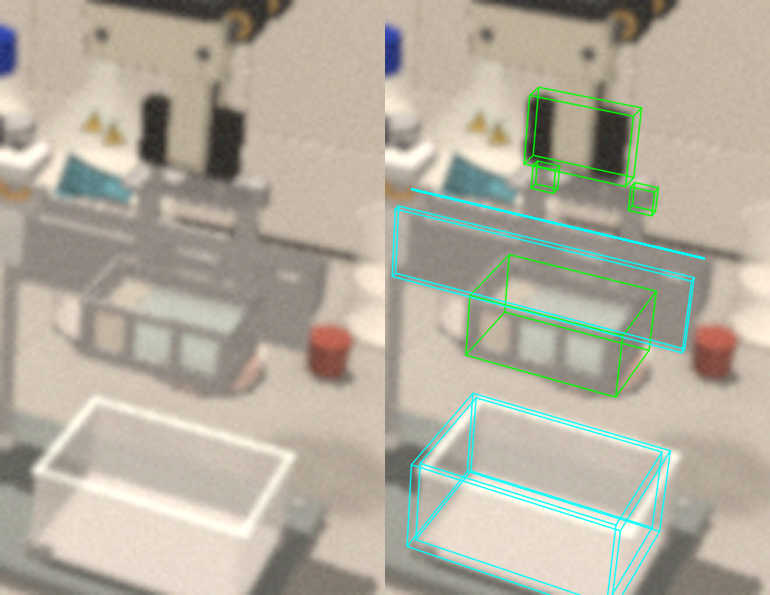

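View pics/at.png

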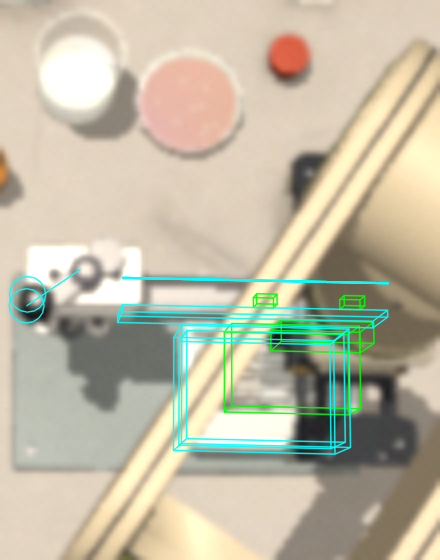

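Call:
{"fn": "jog_arm", "kwargs": {
  "commands": [1, 0, 0.0015, 0.01, 0, 1, 0, 0, 0.01, 0, 1, 0, 0, 0.006, 0, 1, 0, 0, 0, 0, 1, 0, 0, 0, 0, 1, 0, 0, 0, 0]
}}

```text
t: 11.87
tool_pos: [0.5386, -0.3307, 0.2486]
orientation: [-3.141, 0.075, 0.0]
force: [-0.1, -0.5, -2.5]
opening: 0.0136
```

```bash
python3 see.py b
```

```text
t 11.97 pos [ 0.5389 -0.3309  0.2492] yaw -2.74 F [-0.5574  0.1459 -2.8561] op 0.0137 zax [ 0.0008 -0.0005 -1.    ] q [-0.63  0.21  1.35  0.    1.59 -0.58]
carrier_grip [(array([401.92, 190.6 ]), 0.83)] [(array([350.72, 185.32]), 0.71)]
carrier_hook [(array([409.728, 203.2  ]), 0.94)] [(array([403.328, 194.52 ]), 0.58)]
carrier_foot [(array([398.016, 251.12 ]), 0.8)] [(array([399.232, 212.32 ]), 0.59)]
rail_seat [(array([406.528, 211.28 ]), 0.58)] []
exp grip [405.3429 190.3596] hook [409.0394 201.1425] rail [405.4594 211.4316]
```

View pics/bx.png

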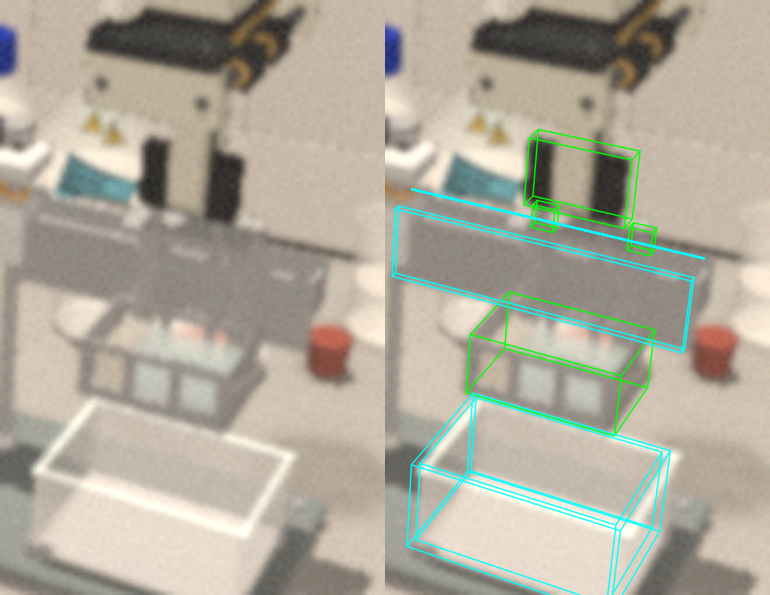

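Call:
{"fn": "jog_arm", "kwargs": {
  "commands": [1, 0, 0, 0.004, 0, 1, 0, 0, 0.003, 0, 1, 0, 0, 0.003, 0, 1, 0, 0, 0.002, 0, 1, 0, 0, 0, 0, 1, 0, 0, 0, 0]
}}

```text
t: 12.87
tool_pos: [0.5385, -0.3306, 0.2363]
orientation: [-3.14, 0.075, 0.001]
force: [-0.1, -0.1, -1.9]
opening: 0.0133
```

```bash
python3 go.py
```

```text
t 12.87 pos [ 0.5385 -0.3306  0.2363] yaw -2.74 F [-0.0511 -0.0867 -1.8989] op 0.0133 zax [-0.0005  0.0003 -1.    ] q [-0.63  0.21  1.37 -0.    1.56 -0.58]
```

Call:
{"fn": "jog_arm", "kwargs": {
  "commands": [1, 0, 0, 0.002, 0, 1, 0, 0, 0.002, 0, 1, 0, 0, 0.001, 0, 1, 0, 0, 0, 0, 1, 0, 0, 0, 0]
}}

```text
t: 13.28
tool_pos: [0.5386, -0.3307, 0.2315]
orientation: [-3.141, 0.075, 0.0]
force: [-0.9, 0.3, -3.4]
opening: 0.0138
```

```bash
python3 go.py; python3 see.py c
```

```text
t 13.28 pos [ 0.5386 -0.3307  0.2315] yaw -2.74 F [-0.9129  0.273  -3.4105] op 0.0138 zax [-0.0001  0.0001 -1.    ] q [-0.63  0.21  1.37 -0.    1.56 -0.58]
t 13.38 pos [ 0.5387 -0.3308  0.2317] yaw -2.74 F [ 0.0943 -0.1147 -1.7116] op 0.0138 zax [ 0.0001 -0.0001 -1.    ] q [-0.63  0.21  1.37 -0.    1.56 -0.58]
carrier_grip [(array([403.712, 197.2  ]), 0.71)] [(array([407.168, 208.   ]), 0.6)]
carrier_hook [(array([407.104, 208.68 ]), 0.62)] [(array([402.816, 196.2  ]), 0.6)]
carrier_foot [(array([396.928, 258.68 ]), 0.61)] [(array([397.696, 212.68 ]), 0.77)]
rail_seat [(array([403.776, 212.48 ]), 0.61)] []
exp grip [404.4787 198.3565] hook [408.1836 208.7298] rail [405.4594 211.4316]
```

View pics/cx.png

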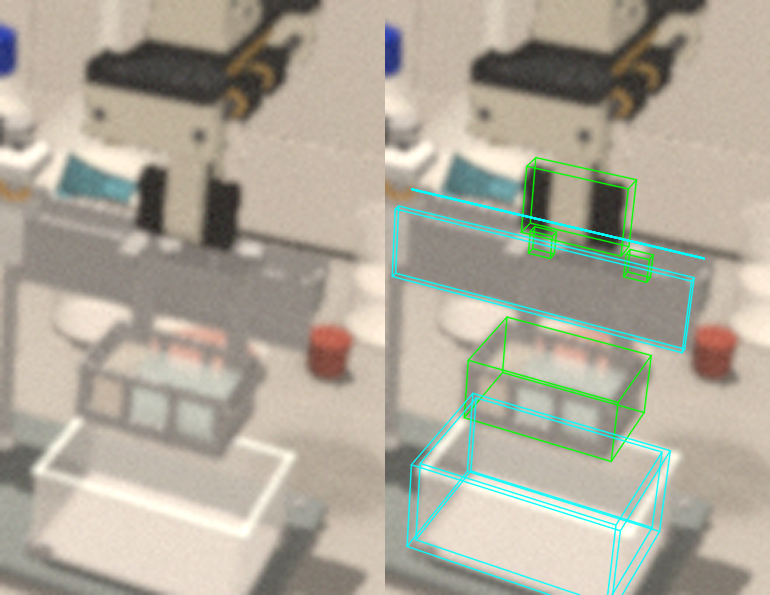

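Call:
{"fn": "jog_arm", "kwargs": {
  "commands": [1, 0.001, 0, 0, 0, 1, 0.001, 0, 0, 0, 1, 0, 0, 0, 0, 1, 0, 0, 0, 0]
}}

```text
t: 14.12
tool_pos: [0.5402, -0.3309, 0.2316]
orientation: [-3.141, 0.075, 0.001]
force: [-4.2, -0.1, -0.4]
opening: 0.0135
```

Call:
{"fn": "jog_arm", "kwargs": {
  "commands": [1, 0.001, 0, 0, 0, 1, 0, 0, 0, 0, 1, 0, 0, 0, 0]
}}

```text
t: 14.37
tool_pos: [0.5405, -0.331, 0.2317]
orientation: [-3.141, 0.076, 0.004]
force: [-8.0, 0.2, 2.0]
opening: 0.0139
```

Call:
{"fn": "jog_arm", "kwargs": {
  "commands": [1, 0.001, 0, 0, 0, 1, 0, 0, 0, 0, 1, 0, 0, 0, 0]
}}

```text
t: 14.62
tool_pos: [0.5406, -0.331, 0.2317]
orientation: [-3.14, 0.076, 0.007]
force: [-11.7, 1.4, 4.2]
opening: 0.014
```

Call:
{"fn": "jog_arm", "kwargs": {
  "commands": [1, -0.003, 0, 0, 0, 1, -0.002, 0, 0, 0, 1, 0, 0, 0, 0, 1, 0, 0, 0, 0]
}}

```text
t: 14.95
tool_pos: [0.538, -0.3306, 0.2317]
orientation: [3.141, -0.075, 0.001]
force: [0.2, -0.6, -3.1]
opening: 0.0141
```

Call:
{"fn": "jog_arm", "kwargs": {
  "commands": [1, -0.001, 0, 0, 0, 1, 0, 0, 0, 0, 1, 0, 0, 0, 0]
}}

```text
t: 15.2
tool_pos: [0.5368, -0.3306, 0.2316]
orientation: [3.141, -0.075, 0.0]
force: [-0.1, 0.1, -2.6]
opening: 0.0136
```

Call:
{"fn": "jog_arm", "kwargs": {
  "commands": [1, -0.001, 0, 0, 0, 1, 0, 0, 0, 0, 1, 0, 0, 0, 0]
}}

```text
t: 15.45
tool_pos: [0.5357, -0.3306, 0.2317]
orientation: [3.141, -0.075, 0.0]
force: [-0.1, -0.1, -1.9]
opening: 0.0138
```

Call:
{"fn": "jog_arm", "kwargs": {
  "commands": [1, -0.001, 0, 0, 0, 1, 0, 0, 0, 0, 1, 0, 0, 0, 0]
}}

```text
t: 15.7
tool_pos: [0.535, -0.3305, 0.2318]
orientation: [3.141, -0.075, 0.001]
force: [2.5, 0.0, -2.8]
opening: 0.0137
```

Call:
{"fn": "jog_arm", "kwargs": {
  "commands": [1, 0.0034, 0, 0, 0, 1, 0, 0, 0, 0, 1, 0, 0, 0.002, 0, 1, 0, 0, 0.002, 0, 1, 0, 0, 0, 0, 1, 0, 0, 0, 0]
}}

```text
t: 16.2
tool_pos: [0.5378, -0.3306, 0.2272]
orientation: [-3.14, 0.075, 0.001]
force: [-0.1, -0.6, -3.0]
opening: 0.0139
```

Call:
{"fn": "jog_arm", "kwargs": {
  "commands": [1, 0, 0, 0.0015, 0, 1, 0, 0, 0.001, 0, 1, 0, 0, 0, 0, 1, 0, 0, 0, 0]
}}

```text
t: 16.53
tool_pos: [0.538, -0.3307, 0.225]
orientation: [-3.141, 0.075, 0.0]
force: [0.2, 0.2, -3.5]
opening: 0.0139
```

Call:
{"fn": "jog_arm", "kwargs": {
  "commands": [1, 0, 0, 0.001, 0, 1, 0, 0, 0, 0, 1, 0, 0, 0, 0]
}}

```text
t: 16.78
tool_pos: [0.5381, -0.3307, 0.2243]
orientation: [3.141, -0.075, 0.0]
force: [0.1, -0.8, -1.1]
opening: 0.0139
```

Call:
{"fn": "jog_arm", "kwargs": {
  "commands": [1, 0, 0, 0.001, 0, 1, 0, 0, 0, 0, 1, 0, 0, 0, 0]
}}

```text
t: 17.03
tool_pos: [0.5382, -0.3309, 0.2241]
orientation: [3.14, -0.075, 0.001]
force: [-2.1, 1.7, 3.9]
opening: 0.0141
```

Call:
{"fn": "jog_arm", "kwargs": {
  "commands": [1, 0, 0, 0.001, 0, 1, 0, 0, 0, 0, 1, 0, 0, 0, 0]
}}

```text
t: 17.28
tool_pos: [0.5382, -0.3309, 0.2241]
orientation: [3.14, -0.075, 0.002]
force: [-5.3, 2.4, 9.8]
opening: 0.0139
```

Call:
{"fn": "jog_arm", "kwargs": {
  "commands": [1, 0, 0, -0.0015, 0, 1, 0, 0, 0, 0, 0.6, 0, 0, 0, 0, 0.4, 0, 0, 0, 0, 0.2, 0, 0, 0, 0, 0.2, 0, 0, 0, 0, 0.2, 0, 0, 0, 0, 0.2, 0, 0, 0, 0]
}}

```text
t: 17.95
tool_pos: [0.5381, -0.3307, 0.2235]
orientation: [-3.141, 0.075, 0.0]
force: [0.2, 0.4, -0.4]
opening: 0.037
```

```bash
python3 see.py d
```

```text
t 18.05 pos [ 0.5381 -0.3307  0.2236] yaw -2.74 F [-0.0296  0.3686 -1.135 ] op 0.0369 zax [ 0.  0. -1.] q [-0.63  0.21  1.39  0.    1.54 -0.58]
carrier_grip [(array([399.808, 201.28 ]), 0.64)] [(array([405.504, 209.4  ]), 0.49)]
carrier_hook [(array([406.208, 213.4  ]), 0.6)] [(array([402.688, 196.8  ]), 0.78)]
carrier_foot [(array([396.224, 261.52 ]), 0.58)] [(array([401.408, 213.2  ]), 0.46)]
rail_seat [(array([406.528, 211.92 ]), 0.73)] []
exp grip [404.0002 202.1414] hook [407.7128 212.3274] rail [405.4594 211.4316]
```

View pics/dx.png

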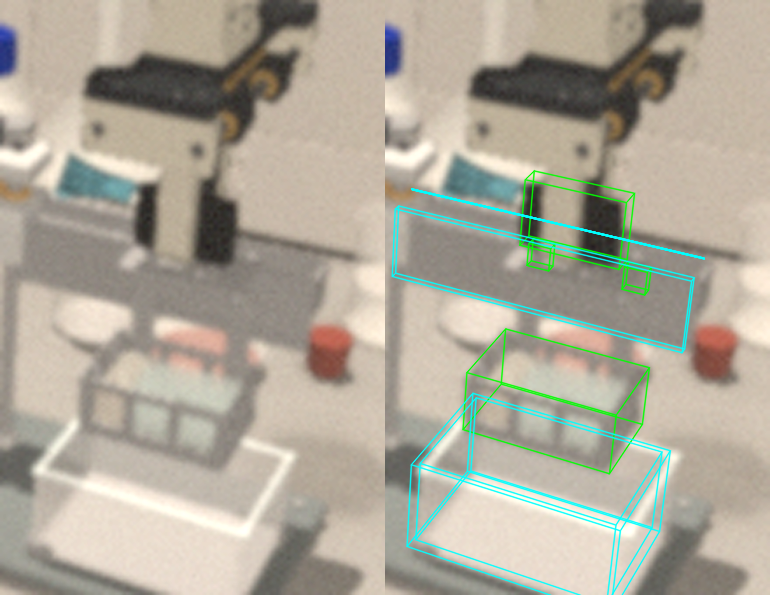

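Call:
{"fn": "jog_arm", "kwargs": {
  "commands": [0.2, 0, 0, -0.01, 0, 0.2, 0, 0, -0.02, 0, 0.2, 0, 0, -0.03, 0, 0.2, 0, 0, -0.03, 0, 0.2, 0, 0, -0.02, 0, 0.2, 0, -0.03, 0, 0, 0.2, 0, -0.04, 0, 0, 0.2, 0, -0.04, 0, 0, 0.2, 0, -0.03, 0, 0, 0.2, 0, 0, 0, 0, 0.2, 0, 0, 0, 0]
}}

```text
t: 19.37
tool_pos: [0.5451, -0.1895, 0.335]
orientation: [3.14, -0.07, 0.002]
force: [0.3, -0.8, 0.5]
opening: 0.0371
```

```bash
python3 go.py; python3 - <<'E'
from ov import *
s=robot.read_camera("scene");t=robot.read_camera("top")
np.save("s2.npy",s,allow_pickle=True);np.save("t2.npy",t,allow_pickle=True)
draw(s,[],(310,100,460,300),3,"pics/es.png")
draw(t,[],(320,150,440,250),5,"pics/et.png")
for n in ("carrier_grip","carrier_hook","carrier_foot","rail_seat","crank_axis","crank_handle"):
    a,b=pin(n,s),pin(n,t);print(n,a[:1],b[:1]); 
    if a and b:print(tri((s,t),(a[0][0],b[0][0])))
E
```

```text
t 19.37 pos [ 0.5451 -0.1895  0.335 ] yaw -2.57 F [ 0.3009 -0.7962  0.4586] op 0.0371 zax [ 0.0015 -0.0008 -1.    ] q [-0.42  0.05  1.37 -0.    1.73 -0.38]
carrier_grip [(array([400.  , 199.32]), 0.87)] [(array([407.168, 211.92 ]), 0.94)]
(array([ 0.52095   , -0.32764595,  0.25213944]), [np.float64(0.0008642995267180945), np.float64(0.0008642995267181867)])
carrier_hook [] [(array([403.584, 196.92 ]), 0.69)]
carrier_foot [(array([394.688, 261.6  ]), 0.93)] [(array([397.696, 211.92 ]), 0.74)]
(array([ 0.54121647, -0.32572788,  0.09529953]), [np.float64(0.0035632583754579574), np.float64(0.0035632583754578806)])
rail_seat [(array([408.512, 211.   ]), 0.73)] [(array([401.6 , 198.32]), 0.72)]
(array([ 0.56928952, -0.32875938,  0.20368986]), [np.float64(0.004899267152028044), np.float64(0.004899267152027862)])
crank_axis [(array([344.896, 162.68 ]), 0.82)] [(array([351.296, 185.2  ]), 0.74)]
(array([ 0.59486856, -0.17631756,  0.27574273]), [np.float64(0.0008614934488175932), np.float64(0.0008614934488177322)])
crank_handle [(array([324.928, 161.6  ]), 0.76)] [(array([336.192, 190.6  ]), 0.5)]
(array([ 0.58097352, -0.13468093,  0.27546757]), [np.float64(0.0011069290939111878), np.float64(0.0011069290939112798)])
```

View pics/es.png

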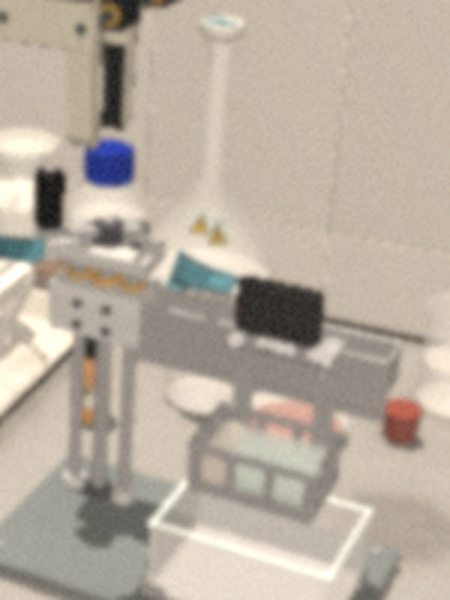

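View pics/et.png

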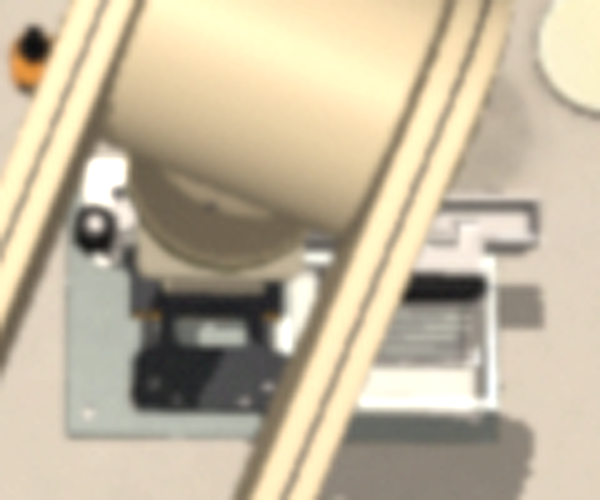

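```bash
python3 - <<'E'
from ov import *
s=np.load("s2.npy",allow_pickle=True).item();t=np.load("t2.npy",allow_pickle=True).item()
c=carseg([.537,-.330,-.048],.2395);l=liftseg([.569,-.3295,-.048,.95])
draw(s,[(c,(0,255,0)),(l,(255,255,0))],(310,100,460,300),3.5,"pics/fs.png")
draw(t,[(c,(0,255,0)),(l,(255,255,0))],(320,170,440,250),6.5,"pics/ft.png")
E
```

```text
(no output)
```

View pics/fs.png

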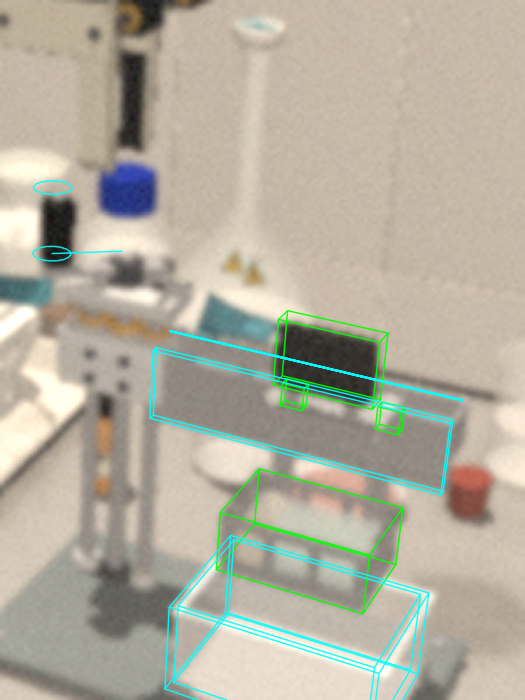

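View pics/ft.png

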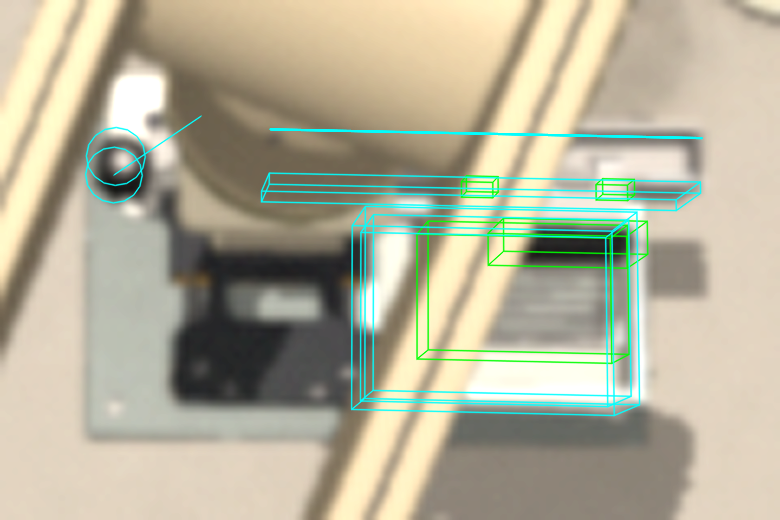

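```bash
python3 - <<'E'
from ov import *
s=np.load("s2.npy",allow_pickle=True).item();t=np.load("t2.npy",allow_pickle=True).item()
print(atz(t,(320+118/6.5-.5,170+160/6.5-.5),.300))
print(atz(s,(310+58/3.5-.5,100+229/3.5-.5),.278))
print(tri((s,t),((310+58/3.5-.5,100+229/3.5-.5),(320+118/6.5-.5,170+162/6.5-.5))))
E
cat > z.py <<'E'
from ov import *
s=np.load("s2.npy",allow_pickle=True).item();t=np.load("t.npy",allow_pickle=True).item();
draw(s,[],(310,140,380,200),10,"pics/gs.png")
draw(t,[],(325,175,375,215),14,"pics/gt.png")
E
python3 z.py
```

```text
[ 0.56730205 -0.13872743  0.3       ]
[ 0.55774779 -0.14739979  0.278     ]
(array([ 0.57187838, -0.13997975,  0.27158847]), [np.float64(0.0006585801691459041), np.float64(0.0006585801691458967)])
```

View pics/gs.png

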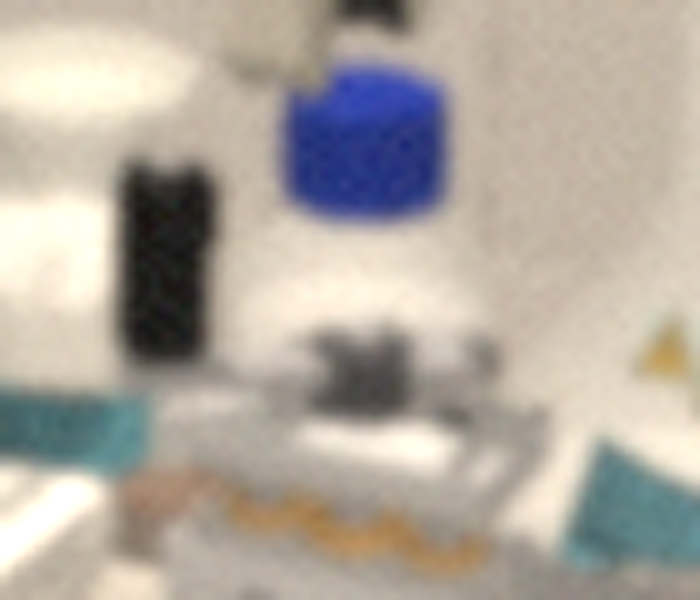

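View pics/gt.png

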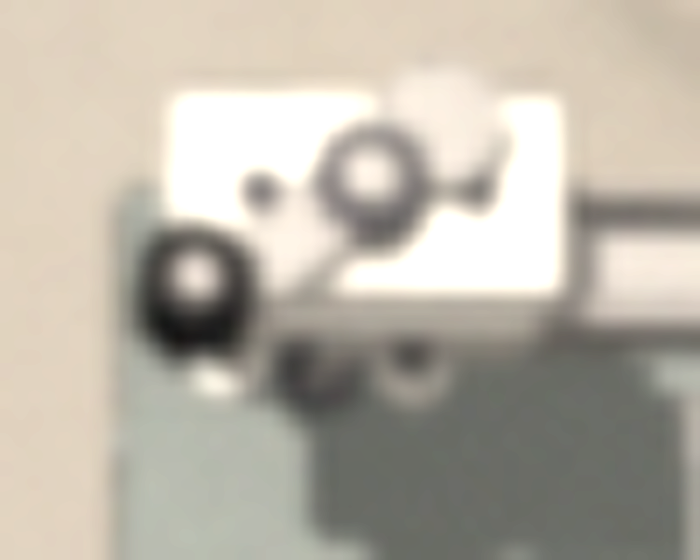

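Call:
{"fn": "jog_arm", "kwargs": {
  "commands": [0.1, 0.01, -0.026, 0, 0, 0.1, 0.01, -0.026, 0, 0, 0.1, 0, 0, 0, 0, 0.1, 0, 0, 0, 0, 0.1, 0, 0, 0, 0]
}}

```text
t: 20.48
tool_pos: [0.5671, -0.14, 0.3336]
orientation: [3.14, -0.074, -0.0]
force: [0.3, 0.7, 0.1]
opening: 0.0418
```

```bash
python3 go.py .568 -.1387 .27;python3 - <<'E'
from ov import *
s=robot.read_camera("scene");t=robot.read_camera("top")
draw(s,[],(290,100,390,220),6,"pics/hs.png")
draw(t,[],(310,160,380,230),8,"pics/ht.png")
E
```

```text
t 20.48 pos [ 0.5671 -0.14    0.3336] yaw -2.7 F [0.289  0.7385 0.0771] op 0.0418 zax [-0.0003 -0.0004 -1.    ] q [-0.33  0.07  1.35 -0.    1.73 -0.28]
tool delta [ 0.0008 -0.0014  0.0636]
```

View pics/hs.png

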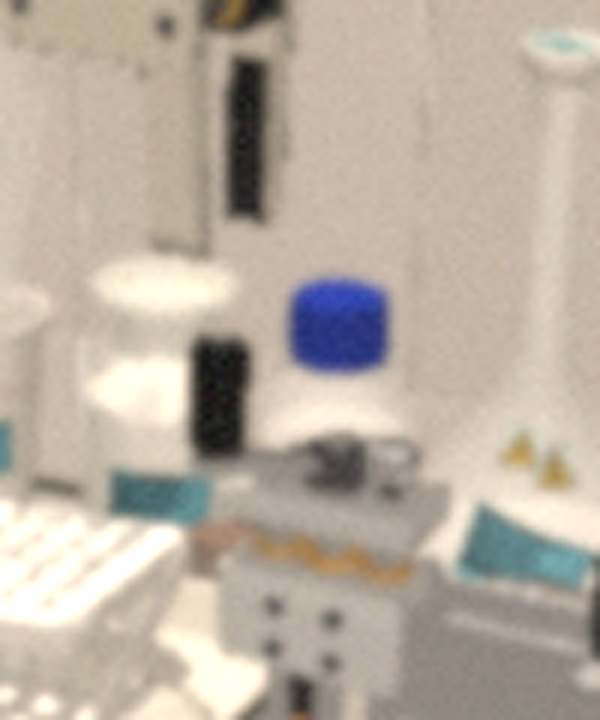

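View pics/ht.png

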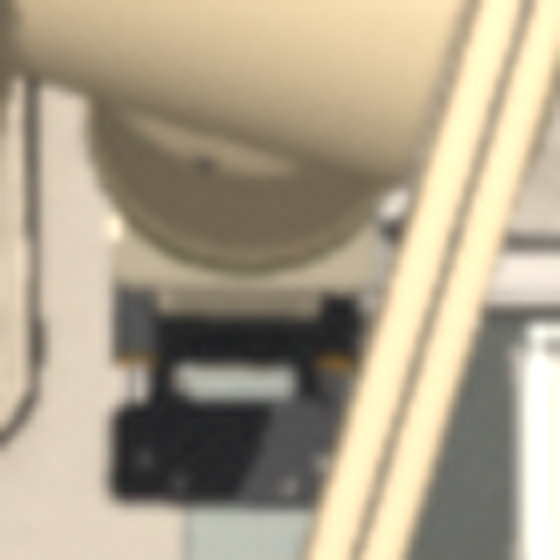

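Call:
{"fn": "jog_arm", "kwargs": {
  "commands": [0.1, 0.001, -0.001, 0.015, 0, 0.1, 0, 0, 0.01, 0, 0.1, 0, 0, 0.01, 0, 0.1, 0, 0, 0, 0, 0.1, 0, 0, 0, 0]
}}

```text
t: 21.0
tool_pos: [0.5676, -0.1391, 0.2976]
orientation: [-3.14, 0.076, 0.003]
force: [-0.1, 0.1, 0.4]
opening: 0.042
```

Call:
{"fn": "jog_arm", "kwargs": {
  "commands": [0.1, 0, 0, 0.01, 0, 0.1, 0, 0, 0.01, 0, 0.1, 0, 0, 0.008, 0, 0.1, 0, 0, 0, 0, 0.1, 0, 0, 0, 0]
}}

```text
t: 21.42
tool_pos: [0.5678, -0.1387, 0.2695]
orientation: [-3.14, 0.075, 0.003]
force: [0.8, -0.1, 0.8]
opening: 0.042
```

Call:
{"fn": "jog_arm", "kwargs": {
  "commands": [0.3, 0, 0, 0, 0, 0.6, 0, 0, 0, 0, 1, 0, 0, 0, 0, 1, 0, 0, 0, 0, 1, 0, 0, 0, 0, 1, 0, 0, 0, 0, 1, 0, 0, 0, 0, 1, 0, 0, 0, 0],
  "grip_force": 12
}}

```text
t: 22.08
tool_pos: [0.5682, -0.1389, 0.2711]
orientation: [3.141, -0.075, 0.0]
force: [-4.4, 1.3, 4.8]
opening: 0.0239
```

```bash
python3 go.py;python3 - <<'E'
from ov import *
s=robot.read_camera("scene")
draw(s,[],(290,100,430,280),4,"pics/is.png")
E
```

```text
t 22.08 pos [ 0.5682 -0.1389  0.2711] yaw -2.74 F [-4.4322  1.3388  4.763 ] op 0.0239 zax [ 0.0003 -0.0001 -1.    ] q [-0.33  0.07  1.45 -0.    1.61 -0.28]
```

View pics/is.png

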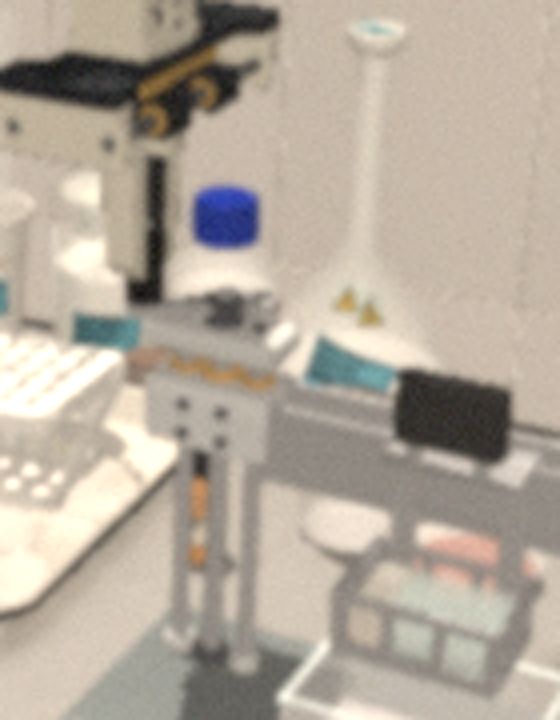

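```bash
cat > circ.py <<'E'
from go import *
# args: ax ay startangle_deg(current handle angle world) n stepdeg r
ax,ay,n,step,r=map(float,sys.argv[1:6]);n=int(n)
s,R=st()
p=s["tool_pos"][:2];v=p-[ax,ay];a0=np.degrees(np.arctan2(v[1],v[0]));print("r now",np.hypot(*v),"ang",a0)
out=[];cur=p
for k in range(1,n+1):
    a=np.radians(a0-step*k);q=np.array([ax,ay])+r*np.array([np.cos(a),np.sin(a)])
    d=R.T@np.array([*(q-cur),0]);d=d.round(4);out+=[1,float(d[0]),float(d[1]),0,0];cur=cur+(R@np.array([d[0],d[1],0]))[:2]
print(out)
E
python3 circ.py .593 -.1758 6 12 .0447
```

```text
t 22.13 pos [ 0.5682 -0.1389  0.2712] yaw -2.74 F [-3.968   1.2927  5.4206] op 0.0236 zax [ 0.0003 -0.0001 -1.    ] q [-0.33  0.07  1.45 -0.    1.61 -0.28]
r now 0.0444077903101129 ang 123.88836264848092
[1, 0.0079, -0.005, 0, 0, 1, 0.0088, -0.003, 0, 0, 1, 0.0093, -0.0011, 0, 0, 1, 0.0093, 0.0009, 0, 0, 1, 0.0089, 0.0028, 0, 0, 1, 0.0082, 0.0046, 0, 0]
```

Call:
{"fn": "jog_arm", "kwargs": {
  "commands": [1, 0.0079, -0.005, 0, 0, 1, 0.0088, -0.003, 0, 0, 1, 0.0093, -0.0011, 0, 0, 1, 0.0093, 0.0009, 0, 0, 1, 0, 0, 0, 0],
  "grip_force": 15
}}

```text
t: 22.55
tool_pos: [0.6056, -0.1323, 0.2712]
orientation: [3.141, -0.074, 0.003]
force: [3.1, 0.9, 4.1]
opening: 0.0236
```

```bash
python3 circ.py .593 -.1758 6 12 .0447
```

```text
t 22.55 pos [ 0.6056 -0.1323  0.2712] yaw -2.71 F [3.0824 0.9443 4.1139] op 0.0236 zax [ 0.0021 -0.0001 -1.    ] q [-0.3   0.17  1.35  0.    1.62 -0.25]
r now 0.04531521097735763 ang 73.91915357504861
[1, 0.0087, 0.0037, 0, 0, 1, 0.008, 0.0049, 0, 0, 1, 0.0067, 0.0064, 0, 0, 1, 0.0054, 0.0077, 0, 0, 1, 0.0036, 0.0086, 0, 0, 1, 0.0017, 0.0092, 0, 0]
```

Call:
{"fn": "jog_arm", "kwargs": {
  "commands": [1, 0.0087, 0.0037, 0, 0, 1, 0.008, 0.0049, 0, 0, 1, 0.0067, 0.0064, 0, 0, 1, 0.0054, 0.0077, 0, 0, 1, 0.0036, 0.0086, 0, 0, 1, 0.0017, 0.0092, 0, 0, 1, 0, 0, 0, 0]
}}

```text
t: 23.13
tool_pos: [0.6387, -0.1752, 0.2714]
orientation: [3.14, -0.075, 0.009]
force: [9.7, -0.5, 1.2]
opening: 0.0236
```

```bash
python3 circ.py .593 -.1758 12 15 .0447;python3 - <<'E'
from ov import *
s=robot.read_camera("scene")
draw(s,[],(290,100,430,280),4,"pics/js.png")
E
```

```text
t 23.13 pos [ 0.6387 -0.1752  0.2714] yaw -2.72 F [ 9.7379 -0.4778  1.2071] op 0.0236 zax [ 0.0058 -0.0003 -1.    ] q [-0.35  0.28  1.22  0.    1.63 -0.3 ]
r now 0.045705683050903084 ang 0.7689851518741886
[1, -0.0018, 0.0117, 0, 0, 1, -0.0038, 0.011, 0, 0, 1, -0.0065, 0.0097, 0, 0, 1, -0.0089, 0.0077, 0, 0, 1, -0.0104, 0.0051, 0, 0, 1, -0.0115, 0.0022, 0, 0, 1, -0.0116, -0.0008, 0, 0, 1, -0.0111, -0.0038, 0, 0, 1, -0.0096, -0.0065, 0, 0, 1, -0.0077, -0.0089, 0, 0, 1, -0.0051, -0.0104, 0, 0, 1, -0.0022, -0.0115, 0, 0]
```

View pics/js.png

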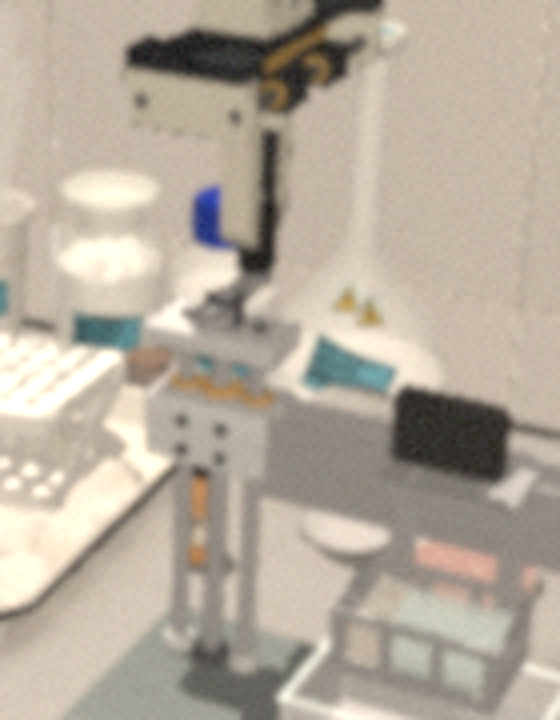

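```bash
python3 circ.py .5938 -.1758 13 15 .045
```

```text
t 23.18 pos [ 0.6387 -0.1752  0.2714] yaw -2.73 F [10.463  -1.9735  1.2464] op 0.0238 zax [ 0.006  -0.0009 -1.    ] q [-0.35  0.28  1.22  0.    1.63 -0.3 ]
r now 0.044891755186286186 ang 0.8248217357758393
[1, -0.0007, 0.0117, 0, 0, 1, -0.0038, 0.0111, 0, 0, 1, -0.0066, 0.0098, 0, 0, 1, -0.0088, 0.0077, 0, 0, 1, -0.0106, 0.0051, 0, 0, 1, -0.0115, 0.0023, 0, 0, 1, -0.0117, -0.0008, 0, 0, 1, -0.0111, -0.0038, 0, 0, 1, -0.0098, -0.0066, 0, 0, 1, -0.0077, -0.0088, 0, 0, 1, -0.0052, -0.0106, 0, 0, 1, -0.0022, -0.0115, 0, 0, 1, 0.0008, -0.0117, 0, 0]
```

Call:
{"fn": "jog_arm", "kwargs": {
  "commands": [1, 0.0003, 0.0117, 0, 0, 1, -0.0038, 0.0111, 0, 0, 1, -0.0066, 0.0098, 0, 0, 1, -0.0088, 0.0077, 0, 0, 1, -0.0106, 0.0051, 0, 0, 1, -0.0115, 0.0023, 0, 0, 1, 0, 0, 0, 0]
}}

```text
t: 23.77
tool_pos: [0.5923, -0.2207, 0.2712]
orientation: [3.14, -0.076, 0.002]
force: [-3.9, -0.0, 3.1]
opening: 0.0236
```

```bash
python3 circ.py .5938 -.1758 13 15 .045
```

```text
t 23.77 pos [ 0.5923 -0.2207  0.2712] yaw -2.78 F [-3.9399 -0.0005  3.1312] op 0.0236 zax [ 0.0012 -0.0004 -1.    ] q [-0.44  0.2   1.32  0.    1.62 -0.39]
r now 0.04492377034959846 ang -91.8677378173036
[1, -0.0117, -0.0013, 0, 0, 1, -0.0109, -0.0043, 0, 0, 1, -0.0094, -0.007, 0, 0, 1, -0.0073, -0.0092, 0, 0, 1, -0.0047, -0.0108, 0, 0, 1, -0.0017, -0.0116, 0, 0, 1, 0.0013, -0.0117, 0, 0, 1, 0.0044, -0.0109, 0, 0, 1, 0.007, -0.0094, 0, 0, 1, 0.0092, -0.0073, 0, 0, 1, 0.0108, -0.0047, 0, 0, 1, 0.0116, -0.0017, 0, 0, 1, 0.0116, 0.0013, 0, 0]
```

Call:
{"fn": "jog_arm", "kwargs": {
  "commands": [1, -0.0117, -0.0013, 0, 0, 1, -0.0109, -0.0043, 0, 0, 1, -0.0094, -0.007, 0, 0, 1, -0.0073, -0.0092, 0, 0, 1, -0.0047, -0.0108, 0, 0, 1, -0.0017, -0.0116, 0, 0, 1, 0.0013, -0.0117, 0, 0, 1, 0, 0, 0, 0]
}}

```text
t: 24.43
tool_pos: [0.5518, -0.1603, 0.2711]
orientation: [-3.14, 0.073, -0.001]
force: [-1.3, 4.1, 7.1]
opening: 0.0235
```

```bash
python3 circ.py .5938 -.1758 18 15 .045
```

```text
t 24.43 pos [ 0.5518 -0.1603  0.2711] yaw -2.66 F [-1.2735  4.1472  7.1116] op 0.0235 zax [ 0.0008  0.0004 -1.    ] q [-0.37  0.04  1.48  0.    1.61 -0.33]
r now 0.04477603152453884 ang 159.74499777641648
[1, 0.0048, -0.0107, 0, 0, 1, 0.0075, -0.009, 0, 0, 1, 0.0097, -0.0067, 0, 0, 1, 0.011, -0.004, 0, 0, 1, 0.0117, -0.001, 0, 0, 1, 0.0116, 0.002, 0, 0, 1, 0.0106, 0.005, 0, 0, 1, 0.009, 0.0076, 0, 0, 1, 0.0067, 0.0096, 0, 0, 1, 0.004, 0.0111, 0, 0, 1, 0.001, 0.0117, 0, 0, 1, -0.002, 0.0115, 0, 0, 1, -0.005, 0.0107, 0, 0, 1, -0.0076, 0.009, 0, 0, 1, -0.0096, 0.0067, 0, 0, 1, -0.0111, 0.004, 0, 0, 1, -0.0117, 0.001, 0, 0, 1, -0.0115, -0.0021, 0, 0]
```

Call:
{"fn": "jog_arm", "kwargs": {
  "commands": [1, 0.0048, -0.0107, 0, 0, 1, 0.0075, -0.009, 0, 0, 1, 0.0097, -0.0067, 0, 0, 1, 0.011, -0.004, 0, 0, 1, 0.0117, -0.001, 0, 0, 1, 0.0116, 0.002, 0, 0, 1, 0.0106, 0.005, 0, 0, 1, 0.009, 0.0076, 0, 0, 1, 0.0067, 0.0096, 0, 0, 1, 0.004, 0.0111, 0, 0, 1, 0.001, 0.0117, 0, 0, 1, -0.002, 0.0115, 0, 0, 1, -0.005, 0.0107, 0, 0, 1, -0.0076, 0.009, 0, 0, 1, -0.0096, 0.0067, 0, 0, 1, -0.0111, 0.004, 0, 0, 1, -0.0117, 0.001, 0, 0, 1, 0, 0, 0, 0]
}}

```text
t: 25.93
tool_pos: [0.5887, -0.2208, 0.271]
orientation: [-3.138, 0.073, -0.001]
force: [-2.8, 7.4, 6.6]
opening: 0.0232
```

```bash
python3 circ.py .5938 -.1758 17 15 .045;python3 - <<'E'
from ov import *
s=robot.read_camera("scene")
draw(s,[],(310,100,450,300),3,"pics/ks.png")
E
```

```text
t 25.93 pos [ 0.5887 -0.2208  0.271 ] yaw -2.65 F [-2.8064  7.4407  6.6042] op 0.0232 zax [ 0.0008  0.0032 -1.    ] q [-0.44  0.19  1.32  0.    1.63 -0.4 ]
r now 0.045285384081680764 ang -96.44800965652036
[1, -0.0115, -0.0026, 0, 0, 1, -0.0105, -0.0052, 0, 0, 1, -0.0089, -0.0077, 0, 0, 1, -0.0065, -0.0098, 0, 0, 1, -0.0037, -0.0111, 0, 0, 1, -0.0008, -0.0118, 0, 0, 1, 0.0023, -0.0115, 0, 0, 1, 0.0052, -0.0105, 0, 0, 1, 0.0078, -0.0088, 0, 0, 1, 0.0097, -0.0066, 0, 0, 1, 0.0112, -0.0037, 0, 0, 1, 0.0117, -0.0008, 0, 0, 1, 0.0115, 0.0023, 0, 0, 1, 0.0105, 0.0052, 0, 0, 1, 0.0089, 0.0078, 0, 0, 1, 0.0065, 0.0097, 0, 0, 1, 0.0037, 0.0112, 0, 0]
```

View pics/ks.png

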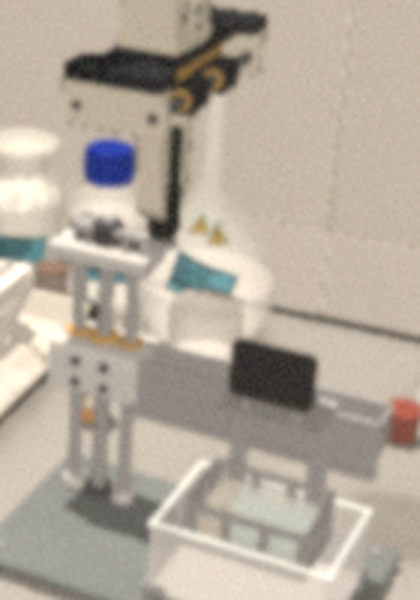

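Call:
{"fn": "jog_arm", "kwargs": {
  "commands": [1, -0.0115, -0.0036, 0, 0, 1, -0.0105, -0.0052, 0, 0, 1, -0.0089, -0.0077, 0, 0, 1, -0.0065, -0.0098, 0, 0, 1, -0.0037, -0.0111, 0, 0, 1, -0.0008, -0.0118, 0, 0, 1, 0.0023, -0.0115, 0, 0, 1, 0.0052, -0.0105, 0, 0, 1, 0.0078, -0.0088, 0, 0, 1, 0.0097, -0.0066, 0, 0, 1, 0.0112, -0.0037, 0, 0, 1, 0.0117, -0.0008, 0, 0, 1, 0.0115, 0.0023, 0, 0, 1, 0.0105, 0.0052, 0, 0, 1, 0.0089, 0.0078, 0, 0, 1, 0, 0, 0, 0]
}}

```text
t: 27.32
tool_pos: [0.6306, -0.1492, 0.2711]
orientation: [3.14, -0.075, 0.001]
force: [0.6, -4.9, 6.9]
opening: 0.0237
```

```bash
python3 circ.py .5938 -.1758 9 6 .045
```

```text
t 27.32 pos [ 0.6306 -0.1492  0.2711] yaw -2.73 F [ 0.6112 -4.8764  6.9446] op 0.0237 zax [ 0.0004 -0.0004 -1.    ] q [-0.31  0.25  1.26 -0.    1.63 -0.26]
r now 0.0454527449282401 ang 35.87744161061599
[1, 0.0024, 0.0041, 0, 0, 1, 0.0023, 0.0041, 0, 0, 1, 0.0019, 0.0043, 0, 0, 1, 0.0014, 0.0045, 0, 0, 1, 0.001, 0.0046, 0, 0, 1, 0.0004, 0.0047, 0, 0, 1, 0.0, 0.0047, 0, 0, 1, -0.0005, 0.0047, 0, 0, 1, -0.001, 0.0046, 0, 0]
```

Call:
{"fn": "jog_arm", "kwargs": {
  "commands": [1, 0.0024, 0.0041, 0, 0, 1, 0.0023, 0.0041, 0, 0, 1, 0.0019, 0.0043, 0, 0, 1, 0.0014, 0.0045, 0, 0, 1, 0.001, 0.0046, 0, 0, 1, 0.0004, 0.0047, 0, 0, 1, 0, 0, 0, 0, 1, 0, 0, 0, 0]
}}

```text
t: 27.98
tool_pos: [0.639, -0.1744, 0.2712]
orientation: [-3.14, 0.073, -0.004]
force: [3.2, 0.2, 5.4]
opening: 0.0236
```

```bash
python3 circ.py .5938 -.1758 2 3 .045
```

```text
t 27.98 pos [ 0.639  -0.1744  0.2712] yaw -2.68 F [3.2276 0.2207 5.4361] op 0.0236 zax [ 0.0025  0.0007 -1.    ] q [-0.34  0.28  1.22  0.    1.64 -0.3 ]
r now 0.04518988073833983 ang 1.749795591394285
[1, -0.0001, 0.0024, 0, 0, 1, 0.0, 0.0023, 0, 0]
```

Call:
{"fn": "jog_arm", "kwargs": {
  "commands": [1, 0, 0.0025, 0, 0, 1, 0, 0, 0, 0, 1, 0, 0, 0, 0]
}}

```text
t: 28.23
tool_pos: [0.6389, -0.1765, 0.2712]
orientation: [-3.14, 0.073, -0.004]
force: [3.3, 1.0, 5.9]
opening: 0.0242
```

Call:
{"fn": "jog_arm", "kwargs": {
  "commands": [1, 0, 0.0025, 0, 0, 1, 0, 0, 0, 0, 1, 0, 0, 0, 0]
}}

```text
t: 28.48
tool_pos: [0.6389, -0.1779, 0.2712]
orientation: [-3.138, 0.071, -0.004]
force: [2.8, 6.2, 5.4]
opening: 0.0234
```

Call:
{"fn": "jog_arm", "kwargs": {
  "commands": [1, 0, 0.003, 0, 0, 1, 0, 0, 0, 0, 1, 0, 0, 0, 0]
}}

```text
t: 28.73
tool_pos: [0.6389, -0.1788, 0.2711]
orientation: [-3.135, 0.069, -0.004]
force: [3.6, 13.0, 6.9]
opening: 0.0238
```

Call:
{"fn": "jog_arm", "kwargs": {
  "commands": [1, 0, 0.002, 0, 0, 1, 0, 0, 0, 0, 1, 0, 0, 0, 0]
}}

```text
t: 28.98
tool_pos: [0.6389, -0.1796, 0.2711]
orientation: [-3.134, 0.067, -0.003]
force: [3.2, 16.9, 7.0]
opening: 0.024
```

Call:
{"fn": "jog_arm", "kwargs": {
  "commands": [1, 0, -0.004, 0, 0, 0.5, 0, 0, 0, 0, 0.2, 0, 0, 0, 0, 0.1, 0, 0, 0, 0, 0.1, 0, 0, 0, 0, 0.1, 0, 0, 0, 0, 0.1, 0, 0, 0, 0, 0.1, 0, 0, -0.01, 0, 0.1, 0, 0, -0.02, 0, 0.1, 0, 0, -0.03, 0, 0.1, 0, 0, -0.03, 0, 0.1, 0, 0, 0, 0]
}}

```text
t: 29.98
tool_pos: [0.6387, -0.1821, 0.3696]
orientation: [3.137, -0.075, 0.016]
force: [-0.3, 0.3, 2.0]
opening: 0.0421
```

Call:
{"fn": "jog_arm", "kwargs": {
  "commands": [0.1, -0.03, -0.02, 0, 0, 0.1, -0.03, -0.03, 0, 0, 0.1, -0.03, -0.03, 0, 0, 0.1, -0.03, -0.03, 0, 0, 0.1, -0.03, -0.03, 0, 0, 0.1, -0.02, -0.03, 0, 0, 0.1, -0.02, -0.03, 0, 0, 0.1, 0, -0.03, 0, 0, 0.1, 0, -0.03, 0, 0, 0.1, 0, -0.03, 0, 0, 0.1, 0, 0, 0, 0, 0.1, 0, 0, 0, 0]
}}

```text
t: 30.98
tool_pos: [0.4631, 0.1162, 0.3613]
orientation: [3.141, -0.071, 0.001]
force: [-0.3, -1.6, -0.7]
opening: 0.0417
```

```bash
python3 go.py; python3 - <<'E'
from ov import *
s=robot.read_camera("scene");t=robot.read_camera("top")
L=[.569,-.3295,-.048,15.71];l=liftseg(L)
draw(s,[],(310,130,450,320),3,"pics/ls.png")
c=carseg([.5375,-.329,-.048],.2395-.075+.0045)
draw(s,[(c,(0,255,0)),(l,(255,255,0))],(310,130,450,320),3,"pics/lo.png")
cv2.imwrite("pics/lx.png",np.hstack([cv2.imread("pics/ls.png"),cv2.imread("pics/lo.png")])[:590])
draw(t,[],(320,160,440,250),6.5,"pics/lt.png")
for n in ("carrier_grip","carrier_hook","carrier_foot","rail_seat","crank_handle","timer","tube_rack"):
    a,b=pin(n,s),pin(n,t);print(n,a[:1],b[:1]); 
    if a and b:print(tri((s,t),(a[0][0],b[0][0])))
E
```

```text
t 30.98 pos [0.4631 0.1162 0.3613] yaw -2.57 F [-0.3364 -1.5742 -0.7212] op 0.0417 zax [ 0.0007 -0.     -1.    ] q [ 0.14 -0.22  1.57 -0.    1.79  0.18]
carrier_grip [(array([396.224, 232.52 ]), 0.96)] [(array([401.984, 215.8  ]), 0.86)]
(array([ 0.51982422, -0.32637319,  0.17744869]), [np.float64(0.0007210317052036491), np.float64(0.0007210317052034875)])
carrier_hook [(array([402.304, 244.08 ]), 0.81)] [(array([396.416, 201.28 ]), 0.68)]
(array([ 0.57313756, -0.32452372,  0.12064378]), [np.float64(0.0019778262391808694), np.float64(0.001977826239180907)])
carrier_foot [(array([392.832, 286.88 ]), 0.73)] [(array([394.496, 213.8  ]), 0.85)]
(array([ 0.5441319 , -0.32620671,  0.02760596]), [np.float64(0.0037219604367515844), np.float64(0.003721960436751608)])
rail_seat [(array([400.768, 241.4  ]), 0.93)] [(array([398.528, 199.32 ]), 0.81)]
(array([ 0.57586912, -0.32519334,  0.12699026]), [np.float64(0.0033646366122582214), np.float64(0.00336463661225825)])
crank_handle [(array([396.992, 233.88 ]), 0.54)] [(array([356.608, 164.92 ]), 0.58)]
(array([ 0.72153843, -0.23963744,  0.04541505]), [np.float64(0.031067198547440184), np.float64(0.031067198547440226)])
timer [(array([248.704, 295.68 ]), 0.68)] [(array([404.096, 214.52 ]), 0.27)]
(array([ 0.41102372, -0.22419599,  0.13054258]), [np.float64(0.16329850267205778), np.float64(0.1632985026720579)])
tube_rack [(array([356.096, 154.   ]), 0.66)] [(array([253.696, 150.4  ]), 0.64)]
(array([ 0.75235454, -0.01315354,  0.22972169]), [np.float64(0.1168811547232753), np.float64(0.1168811547232753)])
```

View pics/lx.png

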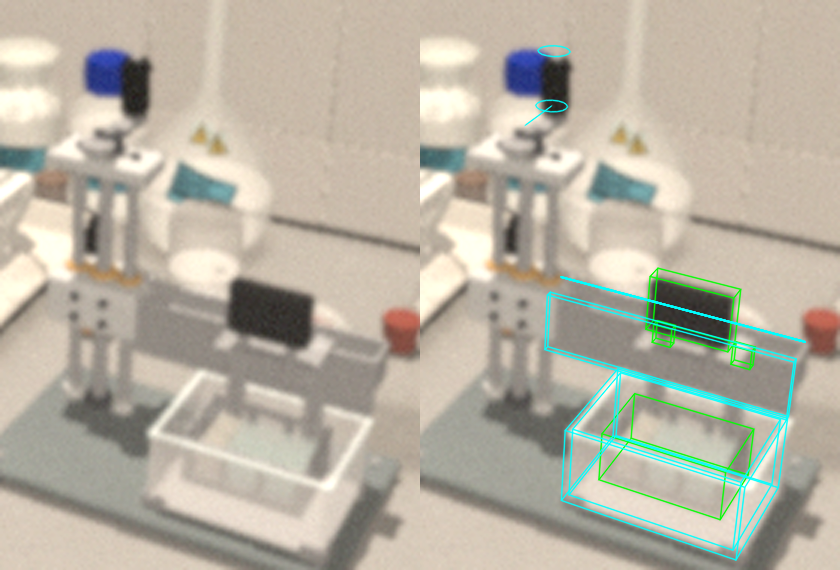

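View pics/lt.png

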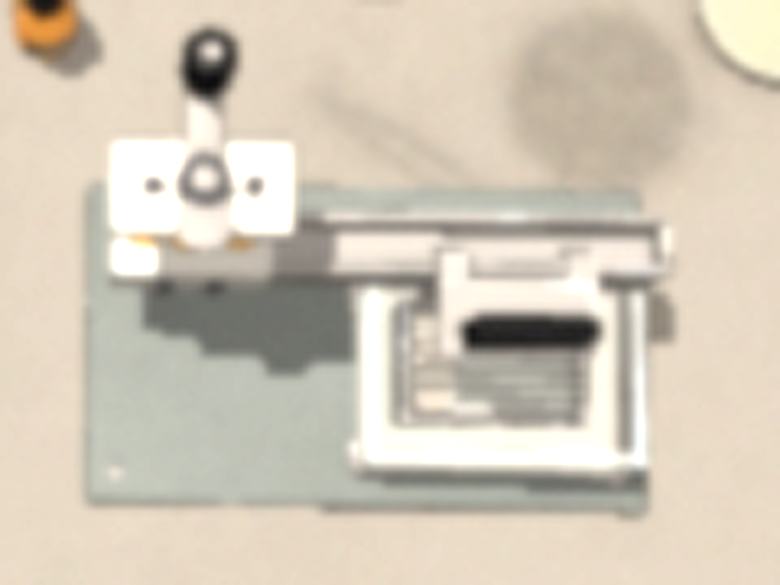

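```bash
cat > tilt.py <<'E'
from ov import *
from scipy.spatial.transform import Rotation as Ro
s=robot.read_camera("scene");t=robot.read_camera("top")
np.save("s3.npy",s,allow_pickle=True);np.save("t3.npy",t,allow_pickle=True)
def car(hook,yaw,tilt):
    R=Ro.from_euler('zy',[yaw,tilt]).as_matrix()
    segs=carseg([0,0,0],0);h=np.array([.0315,0,-.037])
    return [(hook+R@(u-h),hook+R@(v-h)) for u,v in segs]
l=liftseg([.569,-.3295,-.048,15.71])
for k,tl in enumerate((0,-.1)):
    c=car(np.array([.569,-.328,.132]),-.048,tl)
    draw(t,[(c,(0,200,0)),(l,(255,0,0))],(370,180,430,240),9,f"pics/m{k}t.png")
    draw(s,[(c,(0,200,0)),(l,(255,0,0))],(350,200,440,310),5,f"pics/m{k}s.png")
for q in "ts": cv2.imwrite(f"pics/m{q}.png",cv2.resize(np.hstack([cv2.imread(f"pics/m0{q}.png"),cv2.imread(f"pics/m1{q}.png")]),None,fx=.74 if q=="t" else .85,fy=.74 if q=="t" else .85,interpolation=cv2.INTER_AREA))
E
python3 tilt.py
```

```text
(no output)
```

View pics/mt.png

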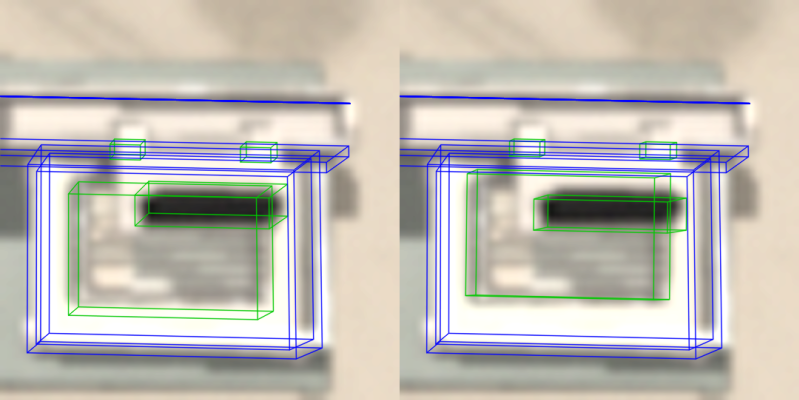

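View pics/ms.png

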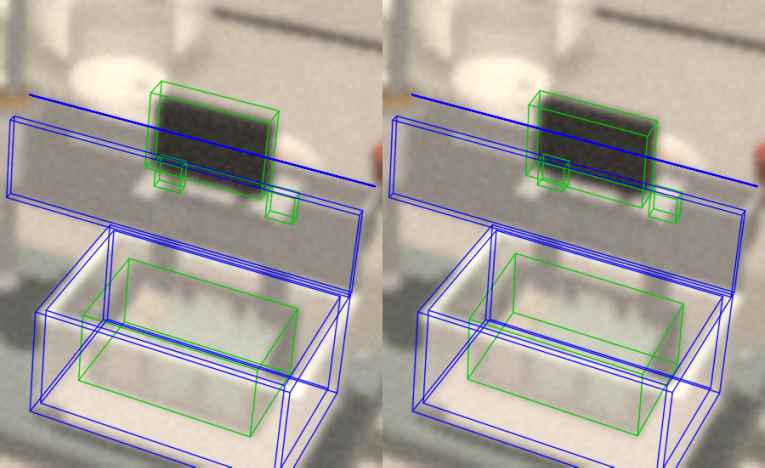

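```bash
python3 -c "
from h import *
print(robot.read_state()['t']);print(robot.close_job())"
```

```text
31.8833
the job is handed in; nothing more can be done
None
```

I hung the slide carrier on the raised rail, let go of it, and cranked the rail down to its stop. I handed the job in at about 32 s of the 69 s allowed; no verdict is reported.

- **Seating:** I found the lip by touch on both sides of the hooks. I then lowered the carrier until it stopped on the lip, with the hook throat at about 202.6 mm against an expected 202.5 mm (the crank was already slightly turned at the start). I opened the fingers there.
- **Cranking:** I carried the handle round clockwise, about 2.35 turns. It stopped with about 17 N of resistance at the expected angle, and the last top view shows the crank arm lying along the lift's +x. I then let go and moved clear.
- **Last views:** the basket hangs in the trough, near the middle along the rail, with the slides in. The tube rack and timer are where they were.

**Checks that disagreed:**
- **Tilt:** the network points for the grip and foot suggested a lean of about 0.18 rad, over the 0.12 rad limit. Comparing the picture with a drawn model gave about 0.03 to 0.05 rad, close to the 0.04 rad or so expected from the play of the hooks on the lip. I trusted that and handed in.
- **Final network points:** the network positions for the crank handle and, in one view each, the timer and rack were clearly wrong, so I judged those three from the other view or by eye.
- **Scene camera:** it appeared to sit about 2 pixels off around the lift.

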